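Stand the tea packs on end in the pantry tray

TASK

Two flat cardboard packs, a long one and a short one, lie on the counter: stand each upright on its small end in the wooden tray, one on each side of the pack that already stands there and facing the same way as it, like books in a row. The long pack goes on the side nearer the utensil crock, the short one on the other side. Set them down gently and let go of them standing, keep the standing pack upright and in its place, and leave the crock, butter dish, bottle and trivet where they are.

Things in the scene. Friction and masses are not known exactly. Their poses are not given: they have to be found in the camera images.
- long_pack: Plain closed cardboard carton, 160 x 56 x 34 mm, about 0.22 kg, rigid; lies flat on the counter at the start. Origin at the centre of its underside as it lies; x along its 160 mm length, y along its 56 mm width, z along its 34 mm thickness (up at the start). Either end may be the top when it stands. Dark flap line at its +x end, paper label on its broad faces.
- short_pack: Same kind of carton, 120 x 56 x 34 mm, about 0.18 kg; lies flat on the counter at the start. Axes and origin as for the long pack, x along its 120 mm length.
- long_pack_mid (a point): Centre of the long pack's volume (17 mm above its origin along its own z).
- short_pack_mid (a point): Centre of the short pack's volume (17 mm above its origin along its own z).
- standing_pack: Carton already standing upright, loose, about in the middle of the tray: 115 mm tall, 60 mm wide along its x, 44 mm thick along its y, about 0.35 kg. Origin at the centre of its underside, z up.
- tray: Fixed shallow light-wood tray, outside 90 mm (its x) x 210 mm (its y) x 16 mm high, walls and floor 5 mm thick, so inside 80 x 200 mm with the floor 5 mm above the counter. Origin at the centre of its underside, z up. The row of packs runs along its y: the free space on each side of the standing pack is about 70 to 86 mm of that length, and the packs' broad faces look along the tray's y.
- crock: Round white ceramic utensil crock, 96 mm across and 140 mm high, two utensils rising to about 190 mm; stands loose on the counter beyond one end (either one) of the tray, its centre about 180 mm from the tray's centre. Origin at the centre of its underside, z up. Bystander that also marks the long pack's side.
- butter_dish: Low white ceramic butter dish, 110 x 70 mm (its x, y), 49 mm high, loose on the counter beyond the other end of the tray, centre about 180 mm from the tray's centre. Origin at the centre of its underside. Bystander.
- bottle: Green glass bottle, 64 mm across, 170 mm high, standing loose on the counter off one end of the lying packs, left or right. Origin at the centre of its underside, z up. Bystander.
- trivet: Round cork trivet, 90 mm across, 12 mm thick, loose, lying on the counter off the other end of the lying packs. Origin at the centre of its underside. Bystander.

How it is judged:
By the outcome, as a careful person would: the job done as asked, in the order asked, and still so for the second after the job is handed in, with the robot touching nothing.
It also fails if it takes over 72 s, if anything falls off the work surface, if the arm or the gripper's body presses on something with over 40 N, if the wrist force passes 120 N, or if a joint passes its speed limit or range.

ROBOT

A 7-joint arm with a two-finger parallel gripper is mounted at the origin on the work surface. World frame = base frame: x ahead of the robot, y to its left, z up, the work surface at z = 0. Lengths are in m, angles in degrees, forces in N, time in s.
With the tool pointing down it reaches from about 0.35 to 0.9 m from the base axis. Payload 8.1 kg.
Tool frame: the origin (TCP) lies on the centre line of the jaws, within the pads' length; the fingertips stand 8 mm ahead of it and the grasp point (between the pads) lies 11 mm behind it; z points along the fingers, y is the line along which they close (so a half turn about z gives the same grasp; the last joint's range is limited). The gripper opens to 85 mm and grips with 20 to 120 N. Pads are 22 mm wide; open, the fingers measure 114 mm over their backs; the gripper's body (76 mm by 85 mm) begins 54 mm behind the grasp point. The pads swing forward as they close: fully open they stand 13 mm farther back than shut.
Start: joints at [66.142, 24.895, 1.432, 90.138, -0.665, 64.973, -4.303], TCP at [0.193, -0.595, 0.2] pointing down, gripper open.
Joint ranges: [-149.89, 149.89], [-25.12, 119.58], [-72.63, 75.52], [4.76, 147.25], [-75.54, 255.54], [6.69, 114.76], [-157.13, 157.13]. Speed limits (degrees/s): [127.2, 127.2, 172.46, 172.46, 180, 180, 180].

INTERFACE

Orientations are given as [roll, pitch, yaw] about the fixed x, y, z axes, in that order (R = Rz(yaw) Ry(pitch) Rx(roll)).
In Python, from cell import r, vision, order gives the robot as it stands. The module is installed in compiled form; this text tells all that it offers.
- The arm moves only by the tool carry_out, never from a script. Its argument "steps" is a list of rows, each an object of numbers: "dx", "dy", "dz": the shift along the tool's x, y, z scaled (see below); "wx", "wy", "wz": the turn, a rotation vector about the tool's x, y, z scaled (see below). A call has 1 to 10 rows; each row shifts and turns the commanded pose from where the row before left it, along the tool's axes as they then stand; what a row does not reach is not made up. The controller multiplies each number of a shift by 40 mm and each number of a turn by 6 degrees. A row lasts 1/12 s, in which the tool goes at most 41.7 mm and 7.16 degrees, less where a joint would pass 70% of its speed; a pose out of reach is approached as far as the arm can. A call with a number of a shift or a turn outside -1 to 1 is refused whole. A call with a gripper value outside its range is refused whole. "grip" is the opening, from 0 (shut) to 1 (fully open), set as the call begins (left out, the last holds). The fingers move at their own pace and stop on an object; "force" is the grip in N (left out, the last holds). Time passes only in rows, so rows that do not move let the fingers close. It gives the time, the measured TCP pose, the force, the opening and the grip force at its end, in the units of the state.
- r.state(): the state, without advancing time (a new reading comes with each control period).
- vision.get_image(name): name is "scene" or "side" or "wrist"; returns a dict with "frame" (400x640x3 uint8, red, green, blue), "K" (3x3 intrinsics, pixels), "origin" and "orientation" of the camera in the world. Camera axes: x right, y down, z forward; pixel columns grow to the right and rows downward; lengths in m; the calibration is good to about 2 mm. The wrist camera is an equidistant fisheye: a pixel r from the principal point sees the ray r / f radians off the axis. A picture is of the moment at which its call begins. There is no depth.
- order.job_done(): hands the job in; it is judged then, once.
The state is a dict: "time_s": time; "joints": joint angles; "joint_velocities": joint speeds; "joint_efforts": joint torques, N m; "ee_pos": TCP position; "ee_rot": TCP orientation; "wrist_force": force on the tool from outside, world axes, zero at the start; "torque": the same for the moment, N m; "finger_gap": finger opening in m; "gripper_force": force on a finger pad.
Only numpy, scipy, OpenCV 4.12 (cv2) and the standard library are available. Lean on these libraries where they do the work, as an engineer would, in place of code of your own. Each camera call takes 0.05 s, during which the arm holds its last target. There are 200 camera calls.

## Working session

There is one attempt and no reset: what is moved stays moved. The work goes in short steps, Python scripts to look and compute and a tool call to move; the robot and the scene stay as the last step left them, time stands still between calls to the robot, and variables do not carry over. Pictures are saved under pics/ and viewed, at most 10 in all, crops included, and the job is handed in when it is done.

Besides the shell and the picture viewer there is one more tool, called after "Call:" as name(argument=value, ...) on one line, values as JSON. carry_out: Moves the arm, as the interface text tells. Shifts and turns lie within -1 to 1; 1 stands for 40 mm of shift or 6 degrees of turn. Its arguments: {"type":"object","properties":{"steps":{"type":"array","items":{"type":"object","properties":{"dx":{"type":"number","minimum":-1,"maximum":1},"dy":{"type":"number","minimum":-1,"maximum":1},"dz":{"type":"number","minimum":-1,"maximum":1},"wx":{"type":"number","minimum":-1,"maximum":1},"wy":{"type":"number","minimum":-1,"maximum":1},"wz":{"type":"number","minimum":-1,"maximum":1}}}},"grip":{"type":"number"},"force":{"type":"number"}},"required":["steps"]}

```bash
mkdir -p pics
cat > h.py <<'E'
import numpy as np,cv2,pickle
from cell import r,vision,order
from scipy.spatial.transform import Rotation as R
def grab(n,f):
    d=vision.get_image(n); cv2.imwrite('pics/'+f+'.png',d['frame'][:,:,::-1]); pickle.dump(d,open('pics/'+f+'.pkl','wb')); return d
def Rm(o):
    o=np.array(o,float); return o if o.shape==(3,3) else (R.from_quat(o) if o.size==4 else R.from_euler('xyz',o,degrees=True)).as_matrix()
def pix(d,u,v,z):
    K=np.array(d['K']); x=np.array([(u-K[0,2])/K[0,0],(v-K[1,2])/K[1,1],1.])
    w=Rm(d['orientation'])@x; o=np.array(d['origin']); return o+w*(z-o[2])/w[2]
def proj(d,P):
    K=np.array(d['K']); c=(np.atleast_2d(P)-np.array(d['origin']))@Rm(d['orientation']); q=c@K.T; return q[:,:2]/q[:,2:]
def load(f): return pickle.load(open('pics/'+f+'.pkl','rb'))
E
python3 - <<'E'
from h import *
for n in('scene','side','wrist'):
    d=grab(n,n+'0'); print(n,np.round(d['K'],1).tolist(),np.round(d['origin'],3),d['orientation'])
    if n!='wrist': cv2.imwrite('pics/%sL.png'%n,cv2.resize(d['frame'][:,:,::-1],(800,500),interpolation=cv2.INTER_CUBIC))
print(r.state())
E
```

```text
scene [[393.7, 0.0, 323.7], [0.0, 393.7, 198.1], [0.0, 0.0, 1.0]] [ 0.959 -0.62   0.92 ] [-138.68205362   -1.0549454    34.2206924 ]
side [[508.8, 0.0, 320.5], [0.0, 508.8, 192.7], [0.0, 0.0, 1.0]] [-0.297  0.803  0.85 ] [-1.24179616e+02  8.88627654e-02 -1.34065111e+02]
wrist [[309.7, 0.0, 317.3], [0.0, 309.7, 202.4], [0.0, 0.0, 1.0]] [ 0.261 -0.572  0.373] [ 1.63252800e+02  7.12231080e-02 -7.20206285e+01]
{'time_s': 0.15, 'joints': array([66.1430845 , 24.92643889,  1.43149697, 90.17633202, -0.66434317,
       64.97365538, -4.30200583]), 'joint_velocities': array([ 0.12331977, -0.14576267, -0.03326403, -0.19346795,  0.06031743,
       -0.01227247, -0.02253538]), 'joint_efforts': array([ 2.28193843e-03, -6.70883989e+01,  1.02637466e+00, -3.16450238e+01,
        1.57173135e-02,  8.95590289e-03, -5.30028160e-05]), 'ee_pos': array([ 0.192728  , -0.59410528,  0.19902089]), 'ee_rot': array([-1.79932210e+02,  6.72982778e-03,  1.79749461e+01]), 'wrist_force': array([ 0.99945912,  0.61218092, -0.84904685]), 'torque': array([-0.02689562, -0.04104531,  0.00306422]), 'gripper_force': 0.0, 'finger_gap': 0.08533136393547233}
```

View pics/sceneL.png

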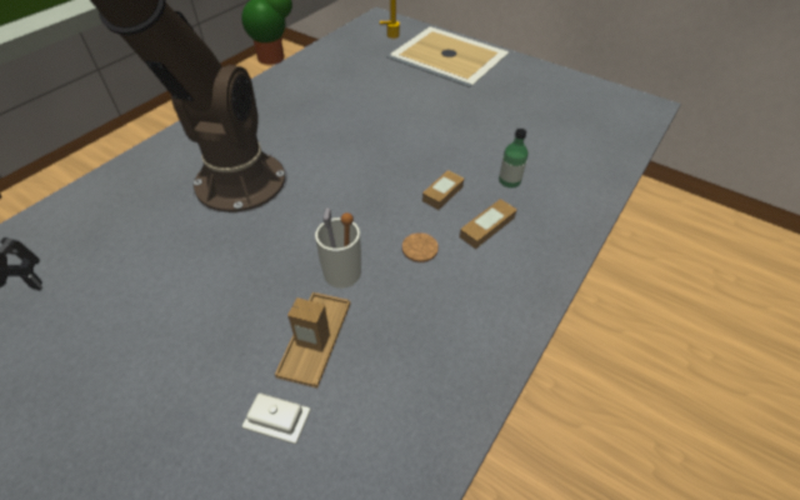

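View pics/sideL.png

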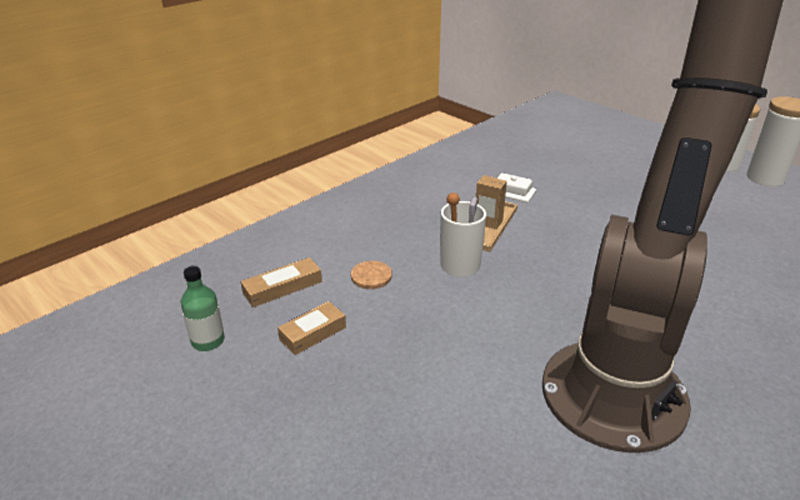

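Run:
```python
from h import *
def crop(f,u0,v0,u1,v1,s):
    im=load(f)['frame'][v0:v1,u0:u1,::-1]; return cv2.resize(im,None,fx=s,fy=s,interpolation=cv2.INTER_CUBIC)
c=np.zeros((600,800,3),np.uint8)
for f,b,s,x,y in [('scene0',(330,130,420,200),4,0,0),('side0',(185,200,285,285),4,400,0),('scene0',(215,225,290,312),3,0,300),('side0',(340,130,440,200),4,400,320)]:
    i=crop(f,*b,s); c[y:y+i.shape[0],x:x+i.shape[1]]=i[:600-y]
cv2.imwrite('pics/comp.png',c)
```

```text
(no output)
```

View pics/comp.png

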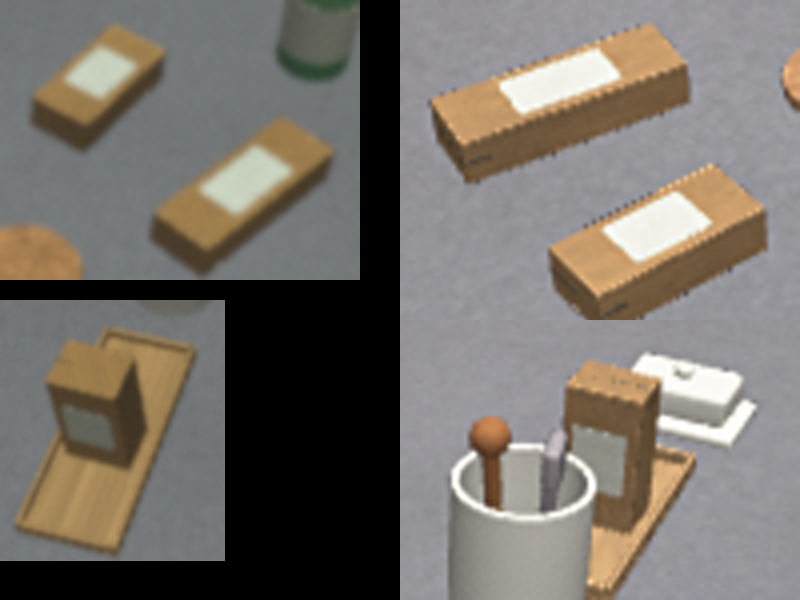

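```bash
cat > m.py <<'E'
from h import *
from scipy.optimize import least_squares
S,D=load('scene0'),load('side0')
def sc(L,o,s,oy=(0,0)): return (np.array(L,float)-oy+.5)/s-.5+o
def fit(name,lx,ly,z,obs):
    # obs: list (cam, pix(4 or fewer), corner index) ; corners in cyclic order
    C=np.array([[1,1],[-1,1],[-1,-1],[1,-1]])*[lx/2,ly/2]
    best=None
    for y0 in np.arange(0,360,30):
        def P(p):
            c,s=np.cos(p[2]),np.sin(p[2]); q=C@np.array([[c,s],[-s,c]])+p[:2]; return np.c_[q,np.full(4,z)]
        def f(p):
            return np.concatenate([(proj(d,P(p))[ix]-px).ravel() for d,px,ix in obs])
        d,px,ix=obs[0]; p0=pix(d,*px.mean(0),z)
        s=least_squares(f,[p0[0],p0[1],np.radians(y0)],loss='soft_l1')
        if best is None or s.cost<best.cost: best=s
    p=best.x; print(name,np.round(p[:2],4),'yaw',round(np.degrees(p[2])%360,2),'res',np.round(best.fun,1))
    for d,px,ix in obs: print('   ',[np.round(pix(d,*q,z)[:2],4).tolist() for q in px])
a=lambda L:sc(L,(330,130),4)
b=lambda L:sc(L,(185,200),4,(400,0))
c=lambda L:sc(L,(215,225),3,(0,300))
e=lambda L:sc(L,(340,130),4,(400,320))
I=[0,1,2,3]
# order: long edges first: corner0->1 is along x
fit('short',.12,.056,.034,[(S,a([(35,98),(112,27),(165,52),(86,125)])[::-1],I)])
fit('short side',.12,.056,.034,[(D,b([(551,250),(713,168),(765,208),(600,294)])[::1],I)])
fit('long',.16,.056,.034,[(S,a([(155,211),(280,120),(331,152),(205,245)])[::-1],I)])
fit('long side',.16,.056,.034,[(D,b([(432,103),(653,27),(688,65),(465,147)])[::1],I)])
E
cat > m2.py <<'E'
from m import *
print('---')
t=c([(105,330),(195,348),(117,550),(17,524)])
print([np.round(pix(S,*q,.016)[:2],4).tolist() for q in t])
s=c([(70,342),(135,352),(118,398),(48,384)])
print('stand S',[np.round(pix(S,*q,.12)[:2],4).tolist() for q in s])
s=e([(590,362),(662,376),(650,410),(565,392)])
print('stand D',[np.round(pix(D,*q,.12)[:2],4).tolist() for q in s])
print('tray D',np.round(pix(D,*e([(695,455)])[0],.016)[:2],4))
print('crock rim left/right z.14 D',[np.round(pix(D,*q,.14)[:2],4).tolist() for q in e([(452,485),(596,485)])])
print('crock base S',np.round(pix(S,340*.8,284*.8,0),3),'bottle base S',np.round(pix(S,512*.8,183*.8,0),3),'D',np.round(pix(D,206*.8,345*.8,0),3),'trivet',np.round(pix(S,421*.8,246*.8,.012),3),'butter',np.round(pix(S,275*.8,418*.8,.01),3))
E
python3 m2.py
```

```text
short [0.4934 0.2792] yaw 267.03 res [ 0.3  0.5  0.3 -0.2  0.1 -0.5 -0.8  0. ]
    [[0.5163, 0.2193], [0.524, 0.3363], [0.4697, 0.3383], [0.4645, 0.2225]]
short side [0.4895 0.2816] yaw 37.46 res [ -0.5  -0.1   8.3  25.4   0.5  -0.1  -5.8 -26.3]
    [[0.5188, 0.3397], [0.5112, 0.2229], [0.4593, 0.224], [0.4677, 0.3413]]
long [0.6525 0.2377] yaw 258.02 res [ 0.   1.3  0.9 -0.3  0.1 -1.1 -1.1  0. ]
    [[0.6605, 0.1583], [0.6949, 0.3071], [0.6438, 0.3171], [0.6113, 0.1674]]
long side [0.6496 0.2398] yaw 40.96 res [ -0.3  -0.    4.9  22.2   0.2  -0.2  -2.5 -23.7]
    [[0.6909, 0.3128], [0.6583, 0.1576], [0.6071, 0.1673], [0.6371, 0.3226]]
---
[[0.4321, -0.1867], [0.514, -0.1546], [0.5867, -0.3481], [0.5038, -0.3776]]
stand S [[0.4773, -0.2622], [0.5275, -0.2393], [0.5452, -0.2809], [0.4908, -0.3028]]
stand D [[0.5388, -0.2838], [0.4874, -0.3053], [0.4617, -0.2586], [0.5219, -0.2349]]
tray D [ 0.4995 -0.3783]
crock rim left/right z.14 D [[0.4696, -0.0562], [0.4031, -0.1246]]
crock base S [ 0.458 -0.122  0.   ] bottle base S [0.629 0.435 0.   ] D [0.608 0.448 0.   ] trivet [0.554 0.077 0.012] butter [ 0.563 -0.442  0.01 ]
```

```bash
cat > plan.py <<'E'
from h import *
# az: azimuth of tool x; t: tilt (deg) of tool z towards +x side (negative: points to -az)
def RT(az,t):
    a,t=np.radians(az),np.radians(t); p=np.array([np.cos(a),np.sin(a),0]); k=np.array([0,0,1.])
    z=np.sin(t)*p-np.cos(t)*k; x=np.cos(t)*p+np.sin(t)*k
    return np.c_[x,np.cross(z,x),z]
def plan(pos,M,n,cur=None):
    s=r.state(); p0=np.array(s['ee_pos']) if cur is None else cur[0]; R0=Rm(s['ee_rot']) if cur is None else cur[1]
    w=R.from_matrix(R0.T@M).as_rotvec(); A=np.zeros((3,3))
    for k in range(n): A+=R0@R.from_rotvec(w*k/n).as_matrix()
    d=np.linalg.solve(A,np.array(pos)-p0)
    print(n,'rows d',np.round(d/.04,2),'w',np.round(np.degrees(w)/n/6,2), '|d|mm',round(np.linalg.norm(d)*1e3,1))
    return np.array(pos),M
def st():
    s=r.state(); print('t',round(s['time_s'],2),'p',np.round(s['ee_pos'],4),'rot',np.round(s['ee_rot'],2),'j',np.round(s['joints'],1),'F',np.round(s['wrist_force'],1),'gap',round(s['finger_gap'],4),'gf',s['gripper_force'])
E
python3 - <<'E'
from plan import *
st()
c=plan((.25,-.50,.34),RT(25,0),5)
c=plan((.50,-.05,.36),RT(55,0),14,c)
c=plan((.67,.32,.26),RT(78,-35),12,c)
E
```

```text
t 0.15 p [ 0.1927 -0.5941  0.199 ] rot [-1.7993e+02  1.0000e-02  1.7970e+01] j [66.1 24.9  1.4 90.2 -0.7 65.  -4.3] F [ 1.   0.6 -0.8] gap 0.0853 gf 0.0
5 rows d [ 0.43 -0.34 -0.7 ] w [-0.    0.   -0.23] |d|mm 35.8
14 rows d [ 0.86 -0.35 -0.04] w [ 0.    0.   -0.36] |d|mm 37.2
12 rows d [ 0.89 -0.01 -0.04] w [-0.1  -0.48 -0.31] |d|mm 35.7
```

Call:
carry_out(steps=[{"dx": 0.43,"dy": -0.34,"dz": -0.7,"wz": -0.23},{"dx": 0.43,"dy": -0.34,"dz": -0.7,"wz": -0.23},{"dx": 0.43,"dy": -0.34,"dz": -0.7,"wz": -0.23},{"dx": 0.43,"dy": -0.34,"dz": -0.7,"wz": -0.23},{"dx": 0.43,"dy": -0.34,"dz": -0.7,"wz": -0.23}], grip=1, force=60)

```text
validation failed for argument at $.st...
```

Call:
carry_out(steps=[{"dx": 0.86,"dy": -0.35,"dz": -0.04,"wz": -0.36},{"dx": 0.86,"dy": -0.35,"dz": -0.04,"wz": -0.36},{"dx": 0.86,"dy": -0.35,"dz": -0.04,"wz": -0.36},{"dx": 0.86,"dy": -0.35,"dz": -0.04,"wz": -0.36},{"dx": 0.86,"dy": -0.35,"dz": -0.04,"wz": -0.36},{"dx": 0.86,"dy": -0.35,"dz": -0.04,"wz": -0.36},{"dx": 0.86,"dy": -0.35,"dz": -0.04,"wz": -0.36}])

```text
validation failed for argument at $.st...
```

Call:
carry_out(steps=[{"dx": 0.86,"dy": -0.35,"dz": -0.04,"wz": -0.36},{"dx": 0.86,"dy": -0.35,"dz": -0.04,"wz": -0.36},{"dx": 0.86,"dy": -0.35,"dz": -0.04,"wz": -0.36},{"dx": 0.86,"dy": -0.35,"dz": -0.04,"wz": -0.36},{"dx": 0.86,"dy": -0.35,"dz": -0.04,"wz": -0.36},{"dx": 0.86,"dy": -0.35,"dz": -0.04,"wz": -0.36},{"dx": 0.86,"dy": -0.35,"dz": -0.04,"wz": -0.36}])

```text
validation failed for argument at $.st...
```

Run:
```python
from plan import *
st()
c=plan((.67,.33,.26),RT(78,-35),12)
```

```text
t 0.15 p [ 0.1927 -0.5941  0.199 ] rot [-1.7993e+02  1.0000e-02  1.7970e+01] j [66.1 24.9  1.4 90.2 -0.7 65.  -4.3] F [ 1.   0.6 -0.8] gap 0.0853 gf 0.0
12 rows d [ 2.07 -0.66 -0.77] w [-0.26 -0.44 -0.81] |d|mm 92.0
```

Call:
carry_out(steps=[{"dx": 0.43,"dy": -0.34,"dz": -0.7,"wx": 0,"wy": 0,"wz": -0.23},{"dx": 0.43,"dy": -0.34,"dz": -0.7,"wx": 0,"wy": 0,"wz": -0.23},{"dx": 0.43,"dy": -0.34,"dz": -0.7,"wx": 0,"wy": 0,"wz": -0.23},{"dx": 0.43,"dy": -0.34,"dz": -0.7,"wx": 0,"wy": 0,"wz": -0.23},{"dx": 0.43,"dy": -0.34,"dz": -0.7,"wx": 0,"wy": 0,"wz": -0.23}], grip=1, force=60)

```text
time_s: 0.57
ee_pos: [0.2496, -0.4993, 0.3407]
ee_rot: [-180.0, 0.0, 24.9]
wrist_force: [-0.2, -0.8, 0.5]
finger_gap: 0.0853
gripper_force: 0.0
```

Works with all six keys.

Call:
carry_out(steps=[{"dx": 0.86,"dy": -0.35,"dz": -0.04,"wx": 0,"wy": 0,"wz": -0.36},{"dx": 0.86,"dy": -0.35,"dz": -0.04,"wx": 0,"wy": 0,"wz": -0.36},{"dx": 0.86,"dy": -0.35,"dz": -0.04,"wx": 0,"wy": 0,"wz": -0.36},{"dx": 0.86,"dy": -0.35,"dz": -0.04,"wx": 0,"wy": 0,"wz": -0.36},{"dx": 0.86,"dy": -0.35,"dz": -0.04,"wx": 0,"wy": 0,"wz": -0.36},{"dx": 0.86,"dy": -0.35,"dz": -0.04,"wx": 0,"wy": 0,"wz": -0.36},{"dx": 0.86,"dy": -0.35,"dz": -0.04,"wx": 0,"wy": 0,"wz": -0.36}])

```text
time_s: 1.15
ee_pos: [0.4041, -0.2904, 0.3507]
ee_rot: [-180.0, 0.0, 40.1]
wrist_force: [0.8, 0.1, 0.7]
finger_gap: 0.0854
gripper_force: 0.0
```

Call:
carry_out(steps=[{"dx": 0.86,"dy": -0.35,"dz": -0.04,"wx": 0,"wy": 0,"wz": -0.36},{"dx": 0.86,"dy": -0.35,"dz": -0.04,"wx": 0,"wy": 0,"wz": -0.36},{"dx": 0.86,"dy": -0.35,"dz": -0.04,"wx": 0,"wy": 0,"wz": -0.36},{"dx": 0.86,"dy": -0.35,"dz": -0.04,"wx": 0,"wy": 0,"wz": -0.36},{"dx": 0.86,"dy": -0.35,"dz": -0.04,"wx": 0,"wy": 0,"wz": -0.36},{"dx": 0.86,"dy": -0.35,"dz": -0.04,"wx": 0,"wy": 0,"wz": -0.36},{"dx": 0.86,"dy": -0.35,"dz": -0.04,"wx": 0,"wy": 0,"wz": -0.36}])

```text
time_s: 1.73
ee_pos: [0.4981, -0.049, 0.3619]
ee_rot: [-180.0, 0.0, 55.2]
wrist_force: [0.0, -0.2, 0.1]
finger_gap: 0.0853
gripper_force: 0.0
```

Run:
```python
from plan import *
st()
g=np.array([.6614,.2877,.014]); M=RT(78,-35)
c=plan(g-M[:,2]*.2+[0,0,.03],M,10)
c=plan(g-M[:,2]*.2+[0,0,.03],M,14)
```

```text
t 1.73 p [ 0.4981 -0.049   0.3619] rot [-1.7999e+02  1.0000e-02  5.5210e+01] j [ 21.6   9.8 -26.3  89.4   4.4  81.8 -39.8] F [ 0.  -0.2  0.1] gap 0.0853 gf 0.0
10 rows d [ 1.3  -0.06  0.04] w [-0.12 -0.58 -0.37] |d|mm 52.1
14 rows d [ 0.93 -0.04  0.02] w [-0.08 -0.41 -0.26] |d|mm 37.2
```

Call:
carry_out(steps=[{"dx": 0.93,"dy": -0.04,"dz": 0.02,"wx": -0.08,"wy": -0.41,"wz": -0.26},{"dx": 0.93,"dy": -0.04,"dz": 0.02,"wx": -0.08,"wy": -0.41,"wz": -0.26},{"dx": 0.93,"dy": -0.04,"dz": 0.02,"wx": -0.08,"wy": -0.41,"wz": -0.26},{"dx": 0.93,"dy": -0.04,"dz": 0.02,"wx": -0.08,"wy": -0.41,"wz": -0.26},{"dx": 0.93,"dy": -0.04,"dz": 0.02,"wx": -0.08,"wy": -0.41,"wz": -0.26},{"dx": 0.93,"dy": -0.04,"dz": 0.02,"wx": -0.08,"wy": -0.41,"wz": -0.26},{"dx": 0.93,"dy": -0.04,"dz": 0.02,"wx": -0.08,"wy": -0.41,"wz": -0.26}])

```text
time_s: 2.32
ee_pos: [0.6184, 0.1774, 0.3222]
ee_rot: [178.2, 17.6, 65.9]
wrist_force: [1.5, -0.5, 0.2]
finger_gap: 0.0854
gripper_force: 0.0
```

Call:
carry_out(steps=[{"dx": 0.93,"dy": -0.04,"dz": 0.02,"wx": -0.08,"wy": -0.41,"wz": -0.26},{"dx": 0.93,"dy": -0.04,"dz": 0.02,"wx": -0.08,"wy": -0.41,"wz": -0.26},{"dx": 0.93,"dy": -0.04,"dz": 0.02,"wx": -0.08,"wy": -0.41,"wz": -0.26},{"dx": 0.93,"dy": -0.04,"dz": 0.02,"wx": -0.08,"wy": -0.41,"wz": -0.26},{"dx": 0.93,"dy": -0.04,"dz": 0.02,"wx": -0.08,"wy": -0.41,"wz": -0.26},{"dx": 0.93,"dy": -0.04,"dz": 0.02,"wx": -0.08,"wy": -0.41,"wz": -0.26},{"dx": 0.93,"dy": -0.04,"dz": 0.02,"wx": -0.08,"wy": -0.41,"wz": -0.26},{"dx": 0,"dy": 0,"dz": 0,"wx": 0,"wy": 0,"wz": 0}])

```text
time_s: 2.98
ee_pos: [0.6651, 0.3174, 0.2279]
ee_rot: [-178.2, 31.7, 73.3]
wrist_force: [-0.1, -1.1, -1.8]
finger_gap: 0.0854
gripper_force: 0.0
```

Run:
```python
from plan import *
st()
g=np.array([.6614,.2877,.014]); M=RT(78,-35); print(R.from_matrix(M).as_euler('xyz',degrees=True), g-M[:,2]*.2+[0,0,.03])
c=plan(g-M[:,2]*.06,M,5)
c=plan(g,M,3,c)
d=grab('scene','scene1'); e=grab('side','side1')
a=cv2.resize(d['frame'][60:210,270:470,::-1],None,fx=2,fy=2); b=cv2.resize(e['frame'][150:300,110:310,::-1],None,fx=2,fy=2)
cv2.imwrite('pics/c1.png',np.hstack([a,b]))
```

```text
t 2.98 p [0.6651 0.3174 0.2279] rot [-178.16   31.67   73.35] j [-40.9  57.3   9.7  34.3  10.9 114.5 -48.6] F [-0.1 -1.1 -1.8] gap 0.0854 gf 0.0
[180.  35.  78.] [0.68525065 0.39990848 0.20783041]
5 rows d [0.47 0.02 0.68] w [-0.15 -0.11 -0.13] |d|mm 33.0
3 rows d [0.  0.  0.5] w [0. 0. 0.] |d|mm 20.0
```

View pics/c1.png

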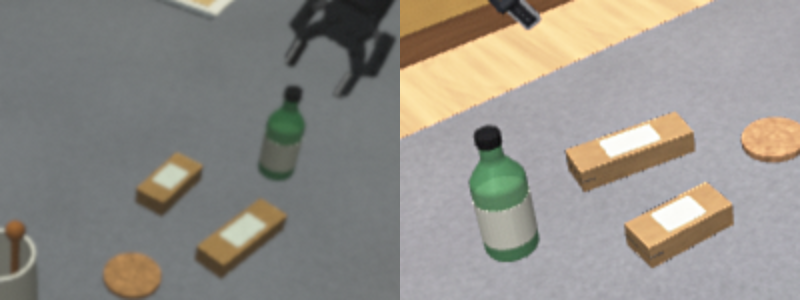

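Call:
carry_out(steps=[{"dx": 0.47,"dy": 0.02,"dz": 0.68,"wx": -0.15,"wy": 0,"wz": -0.13},{"dx": 0.47,"dy": 0.02,"dz": 0.68,"wx": -0.15,"wy": 0,"wz": -0.13},{"dx": 0.47,"dy": 0.02,"dz": 0.68,"wx": -0.15,"wy": -0.1,"wz": -0.13},{"dx": 0,"dy": 0,"dz": 0,"wx": 0,"wy": 0,"wz": 0}])

```text
time_s: 3.42
ee_pos: [0.6631, 0.325, 0.1268]
ee_rot: [-178.8, 31.9, 76.7]
wrist_force: [-2.0, 0.4, -2.7]
finger_gap: 0.0853
gripper_force: 0.0
```

Run:
```python
from plan import *
st()
g=np.array([.6614,.2877,.014]); M=RT(78,-35)
c=plan(g-M[:,2]*.05,M,4)
c=plan(g,M,3,c)
```

```text
t 3.42 p [0.6631 0.325  0.1268] rot [-178.76   31.86   76.74] j [-42.1  58.4   7.2  45.7  12.9 101.8 -50.8] F [-2.   0.4 -2.7] gap 0.0853 gf 0.0
4 rows d [0.2  0.04 0.4 ] w [-0.08 -0.13 -0.04] |d|mm 18.1
3 rows d [0.   0.   0.42] w [0. 0. 0.] |d|mm 16.7
```

Call:
carry_out(steps=[{"dx": 0.2,"dy": 0.04,"dz": 0.4,"wx": -0.08,"wy": -0.13,"wz": -0.04},{"dx": 0.2,"dy": 0.04,"dz": 0.4,"wx": -0.08,"wy": -0.13,"wz": -0.04},{"dx": 0.2,"dy": 0.04,"dz": 0.4,"wx": -0.08,"wy": -0.13,"wz": -0.04},{"dx": 0.2,"dy": 0.04,"dz": 0.4,"wx": -0.08,"wy": -0.13,"wz": -0.04},{"dx": 0,"dy": 0,"dz": 0,"wx": 0,"wy": 0,"wz": 0}])

```text
time_s: 3.83
ee_pos: [0.6692, 0.314, 0.0563]
ee_rot: [179.7, 35.2, 77.6]
wrist_force: [-1.2, 0.1, -1.5]
finger_gap: 0.0853
gripper_force: 0.0
```

Run:
```python
from plan import *
st()
g=np.array([.6614,.2877,.014]); M=RT(78,-35)
c=plan(g,M,4)
d=grab('scene','scene2'); e=grab('side','side2')
a=cv2.resize(d['frame'][80:210,320:450,::-1],None,fx=3,fy=3); b=cv2.resize(e['frame'][160:290,140:270,::-1],None,fx=3,fy=3)
cv2.imwrite('pics/c2.png',np.hstack([a,b]))
```

```text
t 3.83 p [0.6692 0.314  0.0563] rot [179.65  35.15  77.58] j [-43.3  62.4   8.2  48.8  14.8  96.5 -51.9] F [-1.2  0.1 -1.5] gap 0.0853 gf 0.0
4 rows d [ 0.01 -0.01  0.31] w [ 0.    0.01 -0.01] |d|mm 12.6
```

View pics/c2.png

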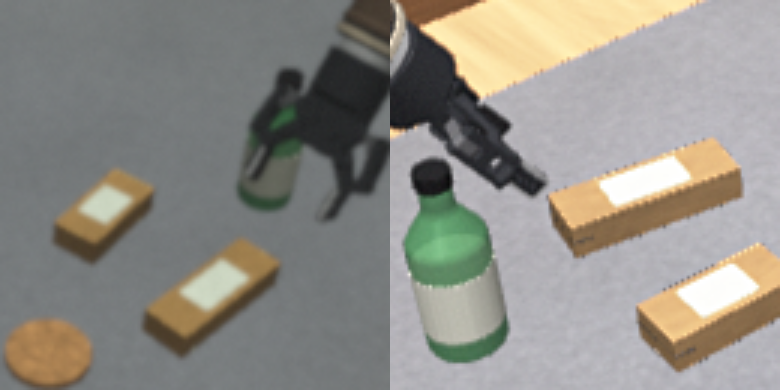

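Call:
carry_out(steps=[{"dx": 0.01,"dy": -0.01,"dz": 0.31,"wx": 0,"wy": 0,"wz": 0},{"dx": 0.01,"dy": -0.01,"dz": 0.31,"wx": 0,"wy": 0,"wz": 0},{"dx": 0.01,"dy": -0.01,"dz": 0.31,"wx": 0,"wy": 0,"wz": 0},{"dx": 0.01,"dy": -0.01,"dz": 0.31,"wx": 0,"wy": 0,"wz": 0},{"dx": 0,"dy": 0,"dz": 0,"wx": 0,"wy": 0,"wz": 0}])

```text
time_s: 4.35
ee_pos: [0.6644, 0.2872, 0.0197]
ee_rot: [179.3, 34.9, 77.2]
wrist_force: [-0.3, 0.1, -0.7]
finger_gap: 0.0853
gripper_force: 0.0
```

Call:
carry_out(steps=[{"dx": 0,"dy": 0,"dz": 0,"wx": 0,"wy": 0,"wz": 0},{"dx": 0,"dy": 0,"dz": 0,"wx": 0,"wy": 0,"wz": 0},{"dx": 0,"dy": 0,"dz": 0,"wx": 0,"wy": 0,"wz": 0},{"dx": 0,"dy": 0,"dz": 0,"wx": 0,"wy": 0,"wz": 0},{"dx": 0,"dy": 0,"dz": 0,"wx": 0,"wy": 0,"wz": 0},{"dx": 0,"dy": 0,"dz": 0,"wx": 0,"wy": 0,"wz": 0},{"dx": 0,"dy": 0,"dz": 0,"wx": 0,"wy": 0,"wz": 0},{"dx": 0,"dy": 0,"dz": 0,"wx": 0,"wy": 0,"wz": 0}], grip=0, force=60)

```text
time_s: 5.02
ee_pos: [0.6644, 0.289, 0.02]
ee_rot: [179.3, 34.8, 77.3]
wrist_force: [-0.3, -0.4, -0.4]
finger_gap: 0.0
gripper_force: 0.0
```

Run:
```python
from plan import *
st()
s=r.state(); p=s['ee_pos']; M=Rm(s['ee_rot'])
c=(p+[0,0,.03],M); c=plan(*c,1)
# rotate to tilt +55 keeping TCP rising
c=plan(p+np.array([-.03,-.08,.17]),RT(78,55),16,c)
```

```text
t 5.02 p [0.6644 0.289  0.02  ] rot [179.32  34.82  77.34] j [-42.5  61.7   8.   55.5  15.2  90.1 -53.1] F [-0.3 -0.4 -0.4] gap 0.0 gf 0.0
1 rows d [-0.43  0.01 -0.62] w [0. 0. 0.] |d|mm 30.0
16 rows d [-0.11 -0.02 -0.26] w [ 0.01  0.94 -0.  ] |d|mm 11.4
```

Run:
```python
from plan import *
d=grab('scene','scene3'); e=grab('side','side3')
a=cv2.resize(d['frame'][90:200,340:450,::-1],None,fx=3.6,fy=3.6); b=cv2.resize(e['frame'][180:290,160:270,::-1],None,fx=3.6,fy=3.6)
cv2.imwrite('pics/c3.png',np.hstack([a,b]))
```

```text
(no output)
```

View pics/c3.png

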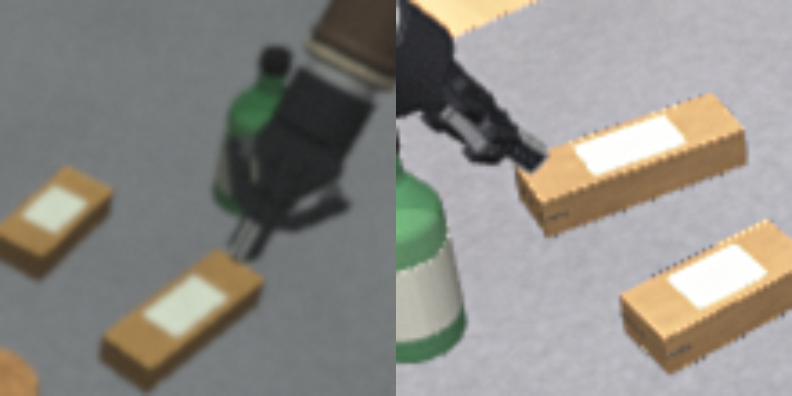

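Run:
```python
from plan import *
s=r.state(); p=s['ee_pos']; M=Rm(s['ee_rot']); S=load('scene3');D=load('side3')
print('tip proj',proj(S,p+M[:,2]*.008),proj(D,p+M[:,2]*.008),'TCP',proj(S,p),proj(D,p))
def tri(a,b):
    A=[];B=[]
    for d,q in((S,a),(D,b)):
        o=np.array(d['origin']); w=pix(d,*q,0)-o; w/=np.linalg.norm(w); Q=np.eye(3)-np.outer(w,w); A.append(Q);B.append(Q@o)
    x=np.linalg.lstsq(np.vstack(A),np.concatenate(B),rcond=None)[0]; return x
x=tri((406.7,161.7),(201.4,223.)); print('tip tri',x, 'in tool',M.T@(x-p))
f=lambda x,y,ox,oy,sx:((x-sx)/3.6+ox,y/3.6+oy)
for n,a,b in [('Ltop far-right',(263,280),(521,178)),('end other',(215,250),(551,200))]: pass
# pack corner pixels, new image
for q in [(103,344),(217,250),(263,280),(146,377)]: print('S',np.round(pix(S,*f(*q,340,90,0),.034)[:2],4))
for q in [(517,175),(549,205),(745,132),(713,95)]: print('D',np.round(pix(D,*f(*q,160,180,396),.034)[:2],4))
```

```text
tip proj [[399.43034223 172.21747915]] [[208.73288857 231.53887072]] TCP [[400.6326362  170.11145929]] [[206.7809695  230.16231519]]
tip tri [0.67022795 0.30152293 0.04898131] in tool [-0.00543857  0.00333118 -0.03154778]
S [0.6187 0.156 ]
S [0.6452 0.3191]
S [0.697  0.3077]
S [0.6674 0.1438]
D [0.6773 0.3185]
D [0.6323 0.3209]
D [0.6037 0.1689]
D [0.6579 0.1572]
```

Run:
```python
from plan import *
S=load('scene2');D=load('side2'); p=np.array([.6692,.314,.0563]); M=R.from_euler('xyz',[179.65,35.15,77.58],degrees=True).as_matrix()
def tri(a,b):
    A=[];B=[]
    for d,q in((S,a),(D,b)):
        o=np.array(d['origin']); w=pix(d,*q,0)-o; w/=np.linalg.norm(w); Q=np.eye(3)-np.outer(w,w); A.append(Q);B.append(Q@o)
    X=np.vstack(A);Y=np.concatenate(B); x=np.linalg.lstsq(X,Y,rcond=None)[0]; return x,np.linalg.norm(X@x-Y)
for a in [(404,138.3),(428.3,151.7)]:
  x,e=tri(a,(190,221.7)); print(x,e,M.T@(x-p))
print(proj(S,p),proj(D,p))
for k in (-.045,-.03,-.015,.0):
  for y in (-.0427,.0427): print(k,y,proj(S,p+M@[0,y,k]),proj(D,p+M@[0,y,k]))
s=r.state(); p=s['ee_pos']; M=Rm(s['ee_rot'])
d=grab('wrist','w3'); print('cam in tool',M.T@(np.array(d['origin'])-p)); cv2.imwrite('pics/w3v.png',d['frame'][:,:,::-1])
```

```text
[0.6317394  0.3478249  0.09749524] 0.0008887683040664054 [-0.00329497 -0.04356443 -0.04832961]
[0.70072014 0.33781303 0.06846173] 0.03830519917701038 [ 0.01755629  0.02582676 -0.02707845]
[[407.36668713 158.21277769]] [[195.612962 222.404284]]
-0.045 -0.0427 [[403.93889196 139.51148285]] [[189.59887519 223.02058673]]
-0.045 0.0427 [[425.33227176 152.55693513]] [[177.98233056 205.55427942]]
-0.03 -0.0427 [[401.63397446 143.60036865]] [[193.69793929 225.83211141]]
-0.03 0.0427 [[422.86314071 156.72461331]] [[181.98911257 208.38004451]]
-0.015 -0.0427 [[399.34758688 147.65638267]] [[197.72747665 228.5959481 ]]
-0.015 0.0427 [[420.41450348 160.85769968]] [[185.93101016 211.16005016]]
0.0 -0.0427 [[397.07950667 151.67991972]] [[201.68924133 231.3132999 ]]
0.0 0.0427 [[417.98610599 164.95662314]] [[189.80958676 213.89539896]]
cam in tool [ 0.0729752  -0.0012676  -0.17382938]
```

View pics/w3v.png

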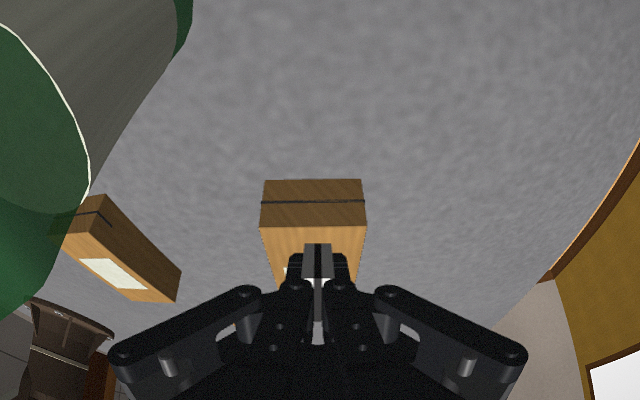

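Call:
carry_out(steps=[{"dx": 0,"dy": 0,"dz": 0,"wx": 0,"wy": 0,"wz": 0},{"dx": 0,"dy": 0,"dz": 0,"wx": 0,"wy": 0,"wz": 0},{"dx": 0,"dy": 0,"dz": 0,"wx": 0,"wy": 0,"wz": 0},{"dx": 0,"dy": 0,"dz": 0,"wx": 0,"wy": 0,"wz": 0},{"dx": 0,"dy": 0,"dz": 0,"wx": 0,"wy": 0,"wz": 0},{"dx": 0,"dy": 0,"dz": 0,"wx": 0,"wy": 0,"wz": 0}], grip=1)

```text
time_s: 5.67
ee_pos: [0.6644, 0.2889, 0.02]
ee_rot: [179.3, 34.8, 77.3]
wrist_force: [0.3, 0.6, -0.3]
finger_gap: 0.0721
gripper_force: 0.0
```

Call:
carry_out(steps=[{"dx": 0,"dy": 0,"dz": 0.25,"wx": 0,"wy": 0,"wz": 0},{"dx": 0,"dy": 0,"dz": 0.25,"wx": 0,"wy": 0,"wz": 0},{"dx": 0,"dy": 0,"dz": 0.25,"wx": 0,"wy": 0,"wz": 0},{"dx": 0,"dy": 0,"dz": 0.25,"wx": 0,"wy": 0,"wz": 0},{"dx": 0,"dy": 0,"dz": 0.15,"wx": 0,"wy": 0,"wz": 0},{"dx": 0,"dy": 0,"dz": 0,"wx": 0,"wy": 0,"wz": 0}])

```text
time_s: 6.17
ee_pos: [0.6583, 0.2612, -0.0194]
ee_rot: [179.4, 35.0, 77.3]
wrist_force: [-0.1, -0.3, -0.7]
finger_gap: 0.0853
gripper_force: 0.0
```

Call:
carry_out(steps=[{"dx": 0,"dy": 0,"dz": 0,"wx": 0,"wy": 0,"wz": 0},{"dx": 0,"dy": 0,"dz": 0,"wx": 0,"wy": 0,"wz": 0},{"dx": 0,"dy": 0,"dz": 0,"wx": 0,"wy": 0,"wz": 0},{"dx": 0,"dy": 0,"dz": 0,"wx": 0,"wy": 0,"wz": 0},{"dx": 0,"dy": 0,"dz": 0,"wx": 0,"wy": 0,"wz": 0},{"dx": 0,"dy": 0,"dz": 0,"wx": 0,"wy": 0,"wz": 0},{"dx": 0,"dy": 0,"dz": 0,"wx": 0,"wy": 0,"wz": 0}], grip=0, force=60)

```text
time_s: 6.75
ee_pos: [0.6596, 0.2644, -0.0171]
ee_rot: [179.3, 34.7, 77.3]
wrist_force: [0.7, 5.0, 5.5]
finger_gap: 0.055
gripper_force: 64.2
```

Run:
```python
from plan import *
st()
s=r.state(); p=s['ee_pos']; M=Rm(s['ee_rot'])
d=grab('wrist','w4'); cv2.imwrite('pics/w4v.png',d['frame'][150:350,150:480,::-1])
# pad point 55 mm behind ee; lift it 40 then rotate about pad
q=p-M[:,2]*.055
c=plan(p+[0,0,.04],M,2)
M2=RT(77.3,55); q2=q+[-.03,-.06,.20]; c=plan(q2+M2[:,2]*.055,M2,18,c)
```

```text
t 6.75 p [ 0.6596  0.2644 -0.0171] rot [179.25  34.71  77.34] j [-41.6  61.9   7.8  60.7  15.8  84.5 -54. ] F [0.7 5.  5.5] gap 0.055 gf 64.18601274490356
2 rows d [-0.28  0.01 -0.41] w [-0.  0.  0.] |d|mm 20.0
18 rows d [ 0.05 -0.02 -0.26] w [0.01 0.83 0.01] |d|mm 10.8
```

View pics/w4v.png

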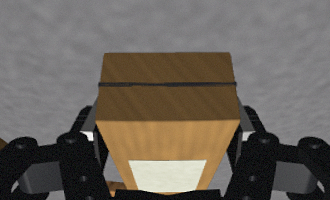

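Call:
carry_out(steps=[{"dx": -0.28,"dy": 0.01,"dz": -0.41,"wx": 0,"wy": 0,"wz": 0},{"dx": -0.28,"dy": 0.01,"dz": -0.41,"wx": 0,"wy": 0,"wz": 0},{"dx": -0.28,"dy": 0.01,"dz": -0.41,"wx": 0,"wy": 0,"wz": 0},{"dx": -0.28,"dy": 0.01,"dz": -0.41,"wx": 0,"wy": 0,"wz": 0},{"dx": -0.28,"dy": 0.01,"dz": -0.41,"wx": 0,"wy": 0,"wz": 0},{"dx": -0.28,"dy": 0.01,"dz": -0.41,"wx": 0,"wy": 0,"wz": 0},{"dx": 0,"dy": 0,"dz": 0,"wx": 0,"wy": 0,"wz": 0}])

```text
time_s: 7.38
ee_pos: [0.6626, 0.2643, 0.1066]
ee_rot: [179.0, 34.6, 77.1]
wrist_force: [0.8, 0.5, -1.0]
finger_gap: 0.0551
gripper_force: 64.4
```

Run:
```python
from plan import *
st()
s=r.state(); p=s['ee_pos']; M=Rm(s['ee_rot'])
q=p-M[:,2]*.055; print(q)
M2=RT(77.3,55); q2=q+[-.03,-.10,.09]; c=plan(q2+M2[:,2]*.055,M2,18)
```

```text
t 7.38 p [0.6626 0.2643 0.1066] rot [178.97  34.59  77.11] j [-41.7  55.2   8.6  57.   16.1  93.9 -50.3] F [ 0.8  0.5 -1. ] gap 0.0551 gf 64.41750168800354
[0.66855625 0.29495422 0.15183517]
18 rows d [-0.02 -0.01 -0.16] w [0.01 0.83 0.01] |d|mm 6.6
```

Call:
carry_out(steps=[{"dx": -0.02,"dy": -0.01,"dz": -0.16,"wx": 0.01,"wy": 0.83,"wz": 0.01},{"dx": -0.02,"dy": -0.01,"dz": -0.16,"wx": 0.01,"wy": 0.83,"wz": 0.01},{"dx": -0.02,"dy": -0.01,"dz": -0.16,"wx": 0.01,"wy": 0.83,"wz": 0.01},{"dx": -0.02,"dy": -0.01,"dz": -0.16,"wx": 0.01,"wy": 0.83,"wz": 0.01},{"dx": -0.02,"dy": -0.01,"dz": -0.16,"wx": 0.01,"wy": 0.83,"wz": 0.01},{"dx": -0.02,"dy": -0.01,"dz": -0.16,"wx": 0.01,"wy": 0.83,"wz": 0.01},{"dx": -0.02,"dy": -0.01,"dz": -0.16,"wx": 0.01,"wy": 0.83,"wz": 0.01},{"dx": -0.02,"dy": -0.01,"dz": -0.16,"wx": 0.01,"wy": 0.83,"wz": 0.01},{"dx": -0.02,"dy": -0.01,"dz": -0.16,"wx": 0.01,"wy": 0.83,"wz": 0.01}])

```text
time_s: 8.13
ee_pos: [0.658, 0.2717, 0.1579]
ee_rot: [179.8, -10.2, 77.1]
wrist_force: [-0.4, 0.8, -2.7]
finger_gap: 0.0549
gripper_force: 64.4
```

Call:
carry_out(steps=[{"dx": -0.02,"dy": -0.01,"dz": -0.16,"wx": 0.01,"wy": 0.83,"wz": 0.01},{"dx": -0.02,"dy": -0.01,"dz": -0.16,"wx": 0.01,"wy": 0.83,"wz": 0.01},{"dx": -0.02,"dy": -0.01,"dz": -0.16,"wx": 0.01,"wy": 0.83,"wz": 0.01},{"dx": -0.02,"dy": -0.01,"dz": -0.16,"wx": 0.01,"wy": 0.83,"wz": 0.01},{"dx": -0.02,"dy": -0.01,"dz": -0.16,"wx": 0.01,"wy": 0.83,"wz": 0.01},{"dx": -0.02,"dy": -0.01,"dz": -0.16,"wx": 0.01,"wy": 0.83,"wz": 0.01},{"dx": -0.02,"dy": -0.01,"dz": -0.16,"wx": 0.01,"wy": 0.83,"wz": 0.01},{"dx": -0.02,"dy": -0.01,"dz": -0.16,"wx": 0.01,"wy": 0.83,"wz": 0.01},{"dx": -0.02,"dy": -0.01,"dz": -0.16,"wx": 0.01,"wy": 0.83,"wz": 0.01},{"dx": 0,"dy": 0,"dz": 0,"wx": 0,"wy": 0,"wz": 0}])

```text
time_s: 8.97
ee_pos: [0.6476, 0.2315, 0.1973]
ee_rot: [-178.4, -54.8, 75.0]
wrist_force: [0.5, -1.7, -4.8]
finger_gap: 0.0549
gripper_force: 64.7
```

Run:
```python
from plan import *
st()
s=r.state(); p=s['ee_pos']; M=Rm(s['ee_rot'])
q=p-M[:,2]*.055; print('pad',q,'tilt',np.degrees(np.arctan2(np.hypot(*M[:2,2]),-M[2,2])))
T=np.array([.507,-.267]); u=np.array([-.352,.936]); L=T+.060*u
M2=RT(110.6,55); q1=np.array([.53,.0,.40]); q2=np.array([*L,.36])
c=plan(q1+M2[:,2]*.055,M2,12); c=plan(q2+M2[:,2]*.055,M2,8,c)
```

```text
t 8.97 p [0.6476 0.2315 0.1973] rot [-178.42  -54.79   75.03] j [ 30.   37.9 -39.4 104.1 -49.1  41.3  22.9] F [ 0.5 -1.7 -4.8] gap 0.0549 gf 64.70365405082703
pad [0.63747855 0.18775749 0.2289507 ] tilt 54.806135170371945
12 rows d [ 0.07 -0.3  -0.52] w [ 0.38 -0.   -0.28] |d|mm 24.2
8 rows d [-0.43 -0.36 -0.39] w [0. 0. 0.] |d|mm 27.4
```

```bash
cat >> plan.py <<'E'
T=np.array([.507,-.267]); u=np.array([-.352,.936]); LP=T+.060*u; SP=T-.0625*u
E
python3 - <<'E'
from plan import *
M2=RT(110.6,55.3); q1=np.array([.64,-.06,.27]); q2=np.array([*LP,.25])
c=plan(q1+M2[:,2]*.055,M2,10); c=plan(q2+M2[:,2]*.055,M2,8,c)
E
```

```text
10 rows d [-0.28 -0.08 -0.58] w [ 0.46  0.   -0.34] |d|mm 25.7
8 rows d [-0.21 -0.62 -0.19] w [0. 0. 0.] |d|mm 27.1
```

Call:
carry_out(steps=[{"dx": -0.28,"dy": -0.08,"dz": -0.58,"wx": 0.46,"wy": 0,"wz": -0.34},{"dx": -0.28,"dy": -0.08,"dz": -0.58,"wx": 0.46,"wy": 0,"wz": -0.34},{"dx": -0.28,"dy": -0.08,"dz": -0.58,"wx": 0.46,"wy": 0,"wz": -0.34},{"dx": -0.28,"dy": -0.08,"dz": -0.58,"wx": 0.46,"wy": 0,"wz": -0.34},{"dx": -0.28,"dy": -0.08,"dz": -0.58,"wx": 0.46,"wy": 0,"wz": -0.34},{"dx": -0.28,"dy": -0.08,"dz": -0.58,"wx": 0.46,"wy": 0,"wz": -0.34},{"dx": -0.28,"dy": -0.08,"dz": -0.58,"wx": 0.46,"wy": 0,"wz": -0.34},{"dx": -0.28,"dy": -0.08,"dz": -0.58,"wx": 0.46,"wy": 0,"wz": -0.34},{"dx": -0.28,"dy": -0.08,"dz": -0.58,"wx": 0.46,"wy": 0,"wz": -0.34},{"dx": -0.28,"dy": -0.08,"dz": -0.58,"wx": 0.46,"wy": 0,"wz": -0.34}])

```text
time_s: 9.8
ee_pos: [0.6257, -0.0141, 0.2435]
ee_rot: [180.0, -54.7, 111.4]
wrist_force: [1.0, 0.5, -1.7]
finger_gap: 0.055
gripper_force: 65.1
```

Run:
```python
from plan import *
st()
M2=RT(110.6,55.3); q2=np.array([*LP,.25])
c=plan(q2+M2[:,2]*.055,M2,10)
```

```text
t 9.8 p [ 0.6257 -0.0141  0.2435] rot [179.95 -54.74 111.39] j [ 34.1  51.8 -32.4  63.6 -22.   98.2  29.8] F [ 1.   0.5 -1.7] gap 0.055 gf 65.13655543327332
10 rows d [-0.18 -0.5  -0.15] w [-0.01  0.01  0.01] |d|mm 22.1
```

Call:
carry_out(steps=[{"dx": -0.18,"dy": -0.5,"dz": -0.15,"wx": -0.01,"wy": 0.01,"wz": 0.01},{"dx": -0.18,"dy": -0.5,"dz": -0.15,"wx": -0.01,"wy": 0.01,"wz": 0.01},{"dx": -0.18,"dy": -0.5,"dz": -0.15,"wx": -0.01,"wy": 0.01,"wz": 0.01},{"dx": -0.18,"dy": -0.5,"dz": -0.15,"wx": -0.01,"wy": 0.01,"wz": 0.01},{"dx": -0.18,"dy": -0.5,"dz": -0.15,"wx": -0.01,"wy": 0.01,"wz": 0.01},{"dx": -0.18,"dy": -0.5,"dz": -0.15,"wx": -0.01,"wy": 0.01,"wz": 0.01},{"dx": -0.18,"dy": -0.5,"dz": -0.15,"wx": -0.01,"wy": 0.01,"wz": 0.01},{"dx": -0.18,"dy": -0.5,"dz": -0.15,"wx": -0.01,"wy": 0.01,"wz": 0.01},{"dx": -0.18,"dy": -0.5,"dz": -0.15,"wx": -0.01,"wy": 0.01,"wz": 0.01},{"dx": -0.18,"dy": -0.5,"dz": -0.15,"wx": -0.01,"wy": 0.01,"wz": 0.01}])

```text
time_s: 10.63
ee_pos: [0.4704, -0.1684, 0.218]
ee_rot: [-179.8, -55.4, 110.3]
wrist_force: [0.2, 0.4, -2.3]
finger_gap: 0.0555
gripper_force: 65.3
```

Run:
```python
from plan import *
st()
s=r.state(); p=s['ee_pos']; M=Rm(s['ee_rot']); print('pad',p-M[:,2]*.055)
M2=RT(110.6,55.3); q2=np.array([*LP,.175])
c=plan(q2+M2[:,2]*.055,M2,5)
d=grab('scene','scene5'); e=grab('side','side5')
a=cv2.resize(d['frame'][140:340,180:330,::-1],None,fx=2.6,fy=2.6); b=cv2.resize(e['frame'][50:250,320:470,::-1],None,fx=2.6,fy=2.6)
cv2.imwrite('pics/c5.png',np.hstack([a,b]))
```

```text
t 10.63 p [ 0.4704 -0.1684  0.218 ] rot [-179.85  -55.41  110.28] j [ 51.4  48.  -30.7  75.9 -16.1 101.1  44.3] F [ 0.2  0.4 -2.3] gap 0.0555 gf 65.27754306793213
pad [ 0.48623314 -0.21085781  0.24924967]
5 rows d [-0.31 -0.    0.21] w [ 0.   -0.   -0.01] |d|mm 14.9
```

View pics/c5.png

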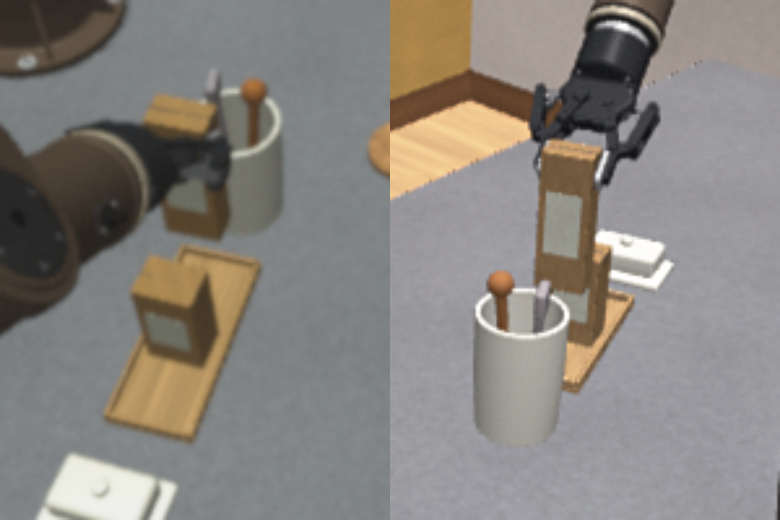

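```bash
cat >> h.py <<'E'
def tri(S,D,a,b):
    A=[];B=[]
    for d,q in((S,a),(D,b)):
        o=np.array(d['origin']); w=pix(d,*q,0)-o; w/=np.linalg.norm(w); Q=np.eye(3)-np.outer(w,w); A.append(Q);B.append(Q@o)
    X=np.vstack(A);Y=np.concatenate(B); x=np.linalg.lstsq(X,Y,rcond=None)[0]; return x,np.linalg.norm(X@x-Y)
E
python3 - <<'E'
from plan import *
S=load('scene5');D=load('side5')
f=lambda x,y:((x)/2.6+180,y/2.6+140); g=lambda x,y:((x-390)/2.6+320,y/2.6+50)
x,e=tri(S,D,f(181,112),g(575,152)); print('top ctr',x,e,'rel tray u',(x[:2]-T)@u,'v',(x[:2]-T)@[.936,.352])
# predicted bottom edges if bottom at top-.16, yaw 20.6
for k in (0,.16):
  P=[[*(x[:2]+sx*.028*np.array([.936,.352])+sy*.017*u),x[2]-k] for sx,sy in((-1,-1),(1,-1),(1,1),(-1,1))]
  print((proj(S,P)-[180,140])*2.6, (proj(D,P)-[320,50])*2.6+[390,0])
E
```

```text
top ctr [ 0.47886194 -0.20258795  0.26905874] 0.00837994526959345 rel tray u 0.07019427723169053 v -0.0036641777014766487
[[136.44443657 119.74564392]
 [197.7558974  131.77496384]
 [211.14429159 104.12105342]
 [151.19687268  92.624533  ]] [[600.34566051 151.03459221]
 [549.13215619 141.4218798 ]
 [537.95991045 153.91545813]
 [589.97703742 163.89473093]]
[[161.77944945 230.97960017]
 [215.91068655 242.44654549]
 [227.33138983 215.67097021]
 [174.26675765 204.65574789]] [[587.6898237  284.63980731]
 [539.75991141 273.81674295]
 [529.11486943 287.85282599]
 [577.74708985 299.06229711]]
```

Call:
carry_out(steps=[{"dx": -0.31,"dy": 0,"dz": 0.21,"wx": 0,"wy": 0,"wz": 0},{"dx": -0.31,"dy": 0,"dz": 0.21,"wx": 0,"wy": 0,"wz": 0},{"dx": -0.31,"dy": 0,"dz": 0.21,"wx": 0,"wy": 0,"wz": 0},{"dx": -0.31,"dy": 0,"dz": 0.21,"wx": 0,"wy": 0,"wz": 0},{"dx": -0.31,"dy": 0,"dz": 0.21,"wx": 0,"wy": 0,"wz": 0},{"dx": -0.15,"dy": 0,"dz": 0.1,"wx": 0,"wy": 0,"wz": 0},{"dx": 0,"dy": 0,"dz": 0,"wx": 0,"wy": 0,"wz": 0}])

```text
time_s: 11.32
ee_pos: [0.4711, -0.1673, 0.1345]
ee_rot: [-180.0, -55.7, 110.4]
wrist_force: [-0.2, -0.4, -2.4]
finger_gap: 0.0552
gripper_force: 65.3
```

Run:
```python
from plan import *
st()
s=r.state(); p=s['ee_pos']; M=Rm(s['ee_rot']); q=p-M[:,2]*.055; print('pad',q,'u',(q[:2]-T)@u)
d=grab('scene','scene6'); e=grab('side','side6')
a=cv2.resize(d['frame'][190:330,200:310,::-1],None,fx=3.6,fy=3.6); b=cv2.resize(e['frame'][80:220,350:460,::-1],None,fx=3.6,fy=3.6)
cv2.imwrite('pics/c6.png',np.hstack([a,b]))
```

```text
t 11.32 p [ 0.4711 -0.1673  0.1345] rot [-179.96  -55.68  110.41] j [ 51.   53.2 -29.8  78.5 -13.7  94.6  47.5] F [-0.2 -0.4 -2.4] gap 0.0552 gf 65.33348321914673
pad [ 0.48701851 -0.20989811  0.16554169] u 0.060480853084644785
```

View pics/c6.png

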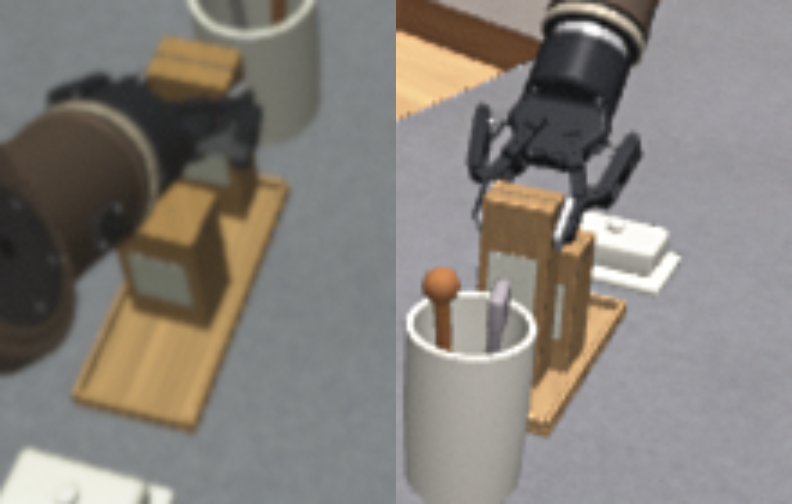

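Run:
```python
from plan import *
S=load('scene6');D=load('side6'); v=np.array([.936,.352])
f=lambda x,y:((x)/3.6+200,y/3.6+190); g=lambda x,y:((x-396)/3.6+350,y/3.6+80)
def uv(n,q): print(n,'u',round((q[:2]-T)@u,4),'v',round((q[:2]-T)@v,4))
for z in (.02,.025,.03): uv('S bottom corner +v-u z%.3f'%z,pix(S,*f(248,215),z))
for z in (.18,.186): 
  for q in [(150,75),(172,38),(243,54)]: uv('S top %.3f'%z,pix(S,*f(*q),z))
  for q in [(484,205),(495,182),(563,193),(552,215)]: uv('D top %.3f'%z,pix(D,*g(*q),z))
for q in [(275,183+0)]: pass
uv('S tray corner',pix(S,*f(288,185),.016)); uv('S tray corner',pix(S,*f(194,428),.016)); uv('S tray',pix(S,*f(75,398),.016)); uv('D tray',pix(D,*g(626,303),.016)); uv('D tray near',pix(D,*g(543,428),.016))
for q in [(182,183),(222,192),(203,240),(122,220)]: uv('S stand top',pix(S,*f(*q),.12))
```

```text
S bottom corner +v-u z0.020 u 0.0643 v 0.028
S bottom corner +v-u z0.025 u 0.0613 v 0.0295
S bottom corner +v-u z0.030 u 0.0582 v 0.031
S top 0.180 u 0.0564 v -0.024
S top 0.180 u 0.091 v -0.0216
S top 0.180 u 0.0896 v 0.0303
D top 0.180 u 0.0782 v 0.0292
D top 0.180 u 0.038 v 0.0348
D top 0.180 u 0.033 v -0.02
D top 0.180 u 0.0713 v -0.0238
S top 0.186 u 0.0519 v -0.0214
S top 0.186 u 0.0863 v -0.019
S top 0.186 u 0.0849 v 0.0325
D top 0.186 u 0.089 v 0.0256
D top 0.186 u 0.0492 v 0.0311
D top 0.186 u 0.0442 v -0.0231
D top 0.186 u 0.0822 v -0.0269
S tray corner u 0.1007 v 0.0477
S tray corner u -0.1061 v 0.0474
S tray u -0.1052 v -0.0394
D tray u -0.0975 v -0.0491
D tray near u 0.1175 v -0.0454
S stand top u 0.0165 v 0.0061
S stand top u 0.0162 v 0.035
S stand top u -0.0233 v 0.0357
S stand top u -0.0218 v -0.022
```

Call:
carry_out(steps=[{"dx": -0.06,"dy": 0,"dz": -0.08,"wx": 0,"wy": 0,"wz": 0},{"dx": -0.12,"dy": 0,"dz": 0.08,"wx": 0,"wy": 0,"wz": 0},{"dx": -0.12,"dy": 0,"dz": 0.08,"wx": 0,"wy": 0,"wz": 0},{"dx": -0.08,"dy": 0,"dz": 0.06,"wx": 0,"wy": 0,"wz": 0},{"dx": 0,"dy": 0,"dz": 0,"wx": 0,"wy": 0,"wz": 0},{"dx": 0,"dy": 0,"dz": 0,"wx": 0,"wy": 0,"wz": 0}])

```text
time_s: 11.92
ee_pos: [0.4732, -0.1715, 0.1209]
ee_rot: [179.8, -55.6, 110.6]
wrist_force: [0.5, 0.3, -2.5]
finger_gap: 0.0552
gripper_force: 65.3
```

Call:
carry_out(steps=[{"dx": -0.04,"dy": 0,"dz": 0.03,"wx": 0,"wy": 0,"wz": 0},{"dx": -0.04,"dy": 0,"dz": 0.03,"wx": 0,"wy": 0,"wz": 0},{"dx": 0,"dy": 0,"dz": 0,"wx": 0,"wy": 0,"wz": 0}])

```text
time_s: 12.17
ee_pos: [0.4732, -0.1714, 0.1168]
ee_rot: [179.8, -55.5, 110.6]
wrist_force: [-0.4, -0.1, -2.6]
finger_gap: 0.0551
gripper_force: 65.3
```

Call:
carry_out(steps=[{"dx": -0.04,"dy": 0,"dz": 0.03,"wx": 0,"wy": 0,"wz": 0},{"dx": 0,"dy": 0,"dz": 0,"wx": 0,"wy": 0,"wz": 0},{"dx": 0,"dy": 0,"dz": 0,"wx": 0,"wy": 0,"wz": 0}])

```text
time_s: 12.42
ee_pos: [0.4733, -0.1713, 0.115]
ee_rot: [179.8, -55.5, 110.6]
wrist_force: [-0.6, -0.3, -1.9]
finger_gap: 0.0551
gripper_force: 65.3
```

Call:
carry_out(steps=[{"dx": -0.04,"dy": 0,"dz": 0.03,"wx": 0,"wy": 0,"wz": 0},{"dx": 0,"dy": 0,"dz": 0,"wx": 0,"wy": 0,"wz": 0},{"dx": 0,"dy": 0,"dz": 0,"wx": 0,"wy": 0,"wz": 0}])

```text
time_s: 12.67
ee_pos: [0.4733, -0.1713, 0.113]
ee_rot: [179.8, -55.5, 110.6]
wrist_force: [-0.7, -0.3, -2.7]
finger_gap: 0.0555
gripper_force: 65.3
```

Call:
carry_out(steps=[{"dx": -0.04,"dy": 0,"dz": 0.03,"wx": 0,"wy": 0,"wz": 0},{"dx": 0,"dy": 0,"dz": 0,"wx": 0,"wy": 0,"wz": 0},{"dx": 0,"dy": 0,"dz": 0,"wx": 0,"wy": 0,"wz": 0}])

```text
time_s: 12.92
ee_pos: [0.4732, -0.1712, 0.111]
ee_rot: [179.8, -55.5, 110.6]
wrist_force: [-0.3, -0.2, -2.5]
finger_gap: 0.0553
gripper_force: 65.3
```

Call:
carry_out(steps=[{"dx": -0.03,"dy": 0,"dz": 0.02,"wx": 0,"wy": 0,"wz": 0},{"dx": 0,"dy": 0,"dz": 0,"wx": 0,"wy": 0,"wz": 0},{"dx": 0,"dy": 0,"dz": 0,"wx": 0,"wy": 0,"wz": 0}])

```text
time_s: 13.17
ee_pos: [0.4733, -0.1711, 0.1106]
ee_rot: [179.7, -55.6, 110.6]
wrist_force: [-1.2, -1.2, 5.6]
finger_gap: 0.0549
gripper_force: 65.9
```

Call:
carry_out(steps=[{"dx": 0,"dy": 0,"dz": 0,"wx": 0,"wy": 0,"wz": 0},{"dx": 0,"dy": 0,"dz": 0,"wx": 0,"wy": 0,"wz": 0},{"dx": 0,"dy": 0,"dz": 0,"wx": 0,"wy": 0,"wz": 0},{"dx": 0,"dy": 0,"dz": 0,"wx": 0,"wy": 0,"wz": 0},{"dx": 0,"dy": 0,"dz": 0,"wx": 0,"wy": 0,"wz": 0},{"dx": 0,"dy": 0,"dz": 0,"wx": 0,"wy": 0,"wz": 0}], grip=1)

```text
time_s: 13.67
ee_pos: [0.4733, -0.1712, 0.1096]
ee_rot: [179.8, -55.5, 110.6]
wrist_force: [1.1, -0.5, -0.1]
finger_gap: 0.0853
gripper_force: 0.0
```

Call:
carry_out(steps=[{"dx": 0,"dy": 0,"dz": -0.1,"wx": 0,"wy": 0,"wz": 0},{"dx": 0,"dy": 0,"dz": -0.2,"wx": 0,"wy": 0,"wz": 0},{"dx": 0,"dy": 0,"dz": -0.3,"wx": 0,"wy": 0,"wz": 0},{"dx": 0,"dy": 0,"dz": -0.4,"wx": 0,"wy": 0,"wz": 0},{"dx": 0,"dy": 0,"dz": -0.5,"wx": 0,"wy": 0,"wz": 0},{"dx": 0,"dy": 0,"dz": -0.7,"wx": 0,"wy": 0,"wz": 0},{"dx": 0,"dy": 0,"dz": -0.7,"wx": 0,"wy": 0,"wz": 0}])

```text
time_s: 14.25
ee_pos: [0.5066, -0.2621, 0.1765]
ee_rot: [179.8, -55.5, 110.6]
wrist_force: [1.4, -0.8, -0.9]
finger_gap: 0.0852
gripper_force: 0.0
```

Run:
```python
from plan import *
st()
M=RT(86.8,-35); pk=np.array([np.cos(np.radians(86.8)),np.sin(np.radians(86.8))])
g=np.array([*(np.array([.4914,.2803])+.002*pk),-.018]); print('grasp',g)
c=plan((.60,-.10,.40),RT(95,0),12)
pre=g-M[:,2]*.10; print(pre)
c=plan(pre,M,14,c)
d=grab('scene','scene7'); grab('side','side7')
a=load('scene5')['frame'].astype(int)
```

```text
t 14.25 p [ 0.5066 -0.2621  0.1765] rot [179.83 -55.52 110.57] j [ 50.8  57.8 -27.8  59.5 -12.6 109.4  46.5] F [ 1.4 -0.8 -0.9] gap 0.0852 gf 0.0
grasp [ 0.49151164  0.28229688 -0.018     ]
12 rows d [ 0.5   0.25 -0.28] w [-0.1  -0.77  0.2 ] |d|mm 24.9
[0.49471343 0.33956509 0.0639152 ]
14 rows d [ 0.94 -0.16  0.36] w [ 0.03 -0.42  0.09] |d|mm 40.8
```

Call:
carry_out(steps=[{"dx": 0.5,"dy": 0.25,"dz": -0.28,"wx": -0.1,"wy": -0.77,"wz": 0.2},{"dx": 0.5,"dy": 0.25,"dz": -0.28,"wx": -0.1,"wy": -0.77,"wz": 0.2},{"dx": 0.5,"dy": 0.25,"dz": -0.28,"wx": -0.1,"wy": -0.77,"wz": 0.2},{"dx": 0.5,"dy": 0.25,"dz": -0.28,"wx": -0.1,"wy": -0.77,"wz": 0.2},{"dx": 0.5,"dy": 0.25,"dz": -0.28,"wx": -0.1,"wy": -0.77,"wz": 0.2},{"dx": 0.5,"dy": 0.25,"dz": -0.28,"wx": -0.1,"wy": -0.77,"wz": 0.2}])

```text
time_s: 14.85
ee_pos: [0.5553, -0.2047, 0.3062]
ee_rot: [-177.9, -27.4, 101.6]
wrist_force: [0.2, 0.1, -0.2]
finger_gap: 0.0854
gripper_force: 0.0
```

Call:
carry_out(steps=[{"dx": 0.5,"dy": 0.25,"dz": -0.28,"wx": -0.1,"wy": -0.77,"wz": 0.2},{"dx": 0.5,"dy": 0.25,"dz": -0.28,"wx": -0.1,"wy": -0.77,"wz": 0.2},{"dx": 0.5,"dy": 0.25,"dz": -0.28,"wx": -0.1,"wy": -0.77,"wz": 0.2},{"dx": 0.5,"dy": 0.25,"dz": -0.28,"wx": -0.1,"wy": -0.77,"wz": 0.2},{"dx": 0.5,"dy": 0.25,"dz": -0.28,"wx": -0.1,"wy": -0.77,"wz": 0.2},{"dx": 0.5,"dy": 0.25,"dz": -0.28,"wx": -0.1,"wy": -0.77,"wz": 0.2},{"dx": 0,"dy": 0,"dz": 0,"wx": 0,"wy": 0,"wz": 0}])

```text
time_s: 15.43
ee_pos: [0.603, -0.0881, 0.4042]
ee_rot: [179.7, 0.3, 95.7]
wrist_force: [-0.6, 1.9, 0.7]
finger_gap: 0.0855
gripper_force: 0.0
```

Run:
```python
from plan import *
st()
M=RT(86.8,-35); g=np.array([.4915,.2823,-.016])
c=plan((.53,.20,.25),RT(90,-10),9)
c=plan(g-M[:,2]*.10,M,6,c)
grab('scene','scene8'); grab('side','side8')
def f(n,a,b,box):
    x=load(n+a)['frame'].astype(int);y=load(n+b)['frame'].astype(int); u0,v0,u1,v1=box
    m=(np.abs(x-y).sum(2)>60)[v0:v1,u0:u1]; vv,uu=np.nonzero(m); print(n,m.sum(),(uu.min()+u0,vv.min()+v0,uu.max()+u0,vv.max()+v0) if m.any() else '')
f('side','0','8',(340,80,440,230)); f('scene','0','8',(180,150,300,360))
for n in('scene','side'): f(n,'0','8',(0,0,640,400))
# long pack base edges check via brown mask change in side
x=load('side0')['frame'].astype(int);y=load('side8')['frame'].astype(int)
m=(np.abs(x-y).sum(2)>60)[80:230,340:440]
for row in range(0,150,8): 
    uu=np.nonzero(m[row])[0]; print(row+80,(uu.min()+340,uu.max()+340,len(uu)) if len(uu) else '-')
```

```text
t 15.43 p [ 0.603  -0.0881  0.4042] rot [179.72   0.31  95.74] j [ 18.8  20.5 -24.1  69.9   8.5  91.    2. ] F [-0.6  1.9  0.7] gap 0.0855 gf 0.0
9 rows d [ 0.84 -0.16  0.36] w [ 0.01 -0.18  0.11] |d|mm 37.3
6 rows d [ 0.82 -0.16  0.52] w [ 0.03 -0.69  0.08] |d|mm 39.2
side 411 (np.int64(373), np.int64(138), np.int64(396), np.int64(194))
scene 931 (np.int64(242), np.int64(208), np.int64(272), np.int64(257))
scene 13099 (np.int64(0), np.int64(0), np.int64(412), np.int64(257))
side 24586 (np.int64(192), np.int64(0), np.int64(626), np.int64(306))
80 -
88 -
96 -
104 -
112 -
120 -
128 -
136 -
144 (np.int64(374), np.int64(396), 15)
152 (np.int64(373), np.int64(380), 8)
160 (np.int64(373), np.int64(394), 10)
168 (np.int64(389), np.int64(393), 5)
176 -
184 (np.int64(388), np.int64(392), 5)
192 (np.int64(387), np.int64(389), 3)
200 -
208 -
216 -
224 -
```

Call:
carry_out(steps=[{"dx": 0.84,"dy": -0.16,"dz": 0.36,"wx": 0.01,"wy": -0.18,"wz": 0.11},{"dx": 0.84,"dy": -0.16,"dz": 0.36,"wx": 0.01,"wy": -0.18,"wz": 0.11},{"dx": 0.84,"dy": -0.16,"dz": 0.36,"wx": 0.01,"wy": -0.18,"wz": 0.11},{"dx": 0.84,"dy": -0.16,"dz": 0.36,"wx": 0.01,"wy": -0.18,"wz": 0.11},{"dx": 0.84,"dy": -0.16,"dz": 0.36,"wx": 0.01,"wy": -0.18,"wz": 0.11},{"dx": 0.84,"dy": -0.16,"dz": 0.36,"wx": 0.01,"wy": -0.18,"wz": 0.11},{"dx": 0.84,"dy": -0.16,"dz": 0.36,"wx": 0.01,"wy": -0.18,"wz": 0.11},{"dx": 0.84,"dy": -0.16,"dz": 0.36,"wx": 0.01,"wy": -0.18,"wz": 0.11},{"dx": 0.84,"dy": -0.16,"dz": 0.36,"wx": 0.01,"wy": -0.18,"wz": 0.11}])

```text
time_s: 16.28
ee_pos: [0.5313, 0.1875, 0.2453]
ee_rot: [-179.8, 10.1, 88.8]
wrist_force: [0.5, -0.8, -0.3]
finger_gap: 0.0854
gripper_force: 0.0
```

Run:
```python
from plan import *
st()
M=RT(86.8,-35); g=np.array([.4915,.2823,-.016])
c=plan(g-M[:,2]*.10,M,8)
```

```text
t 16.28 p [0.5313 0.1875 0.2453] rot [-179.77   10.12   88.82] j [-10.9  23.1 -28.4  89.7  18.9  77.3 -44.5] F [ 0.5 -0.8 -0.3] gap 0.0854 gf 0.0
8 rows d [ 0.65 -0.13  0.36] w [ 0.01 -0.52  0.04] |d|mm 30.0
```

Call:
carry_out(steps=[{"dx": 0.65,"dy": -0.13,"dz": 0.36,"wx": 0.01,"wy": -0.52,"wz": 0.04},{"dx": 0.65,"dy": -0.13,"dz": 0.36,"wx": 0.01,"wy": -0.52,"wz": 0.04},{"dx": 0.65,"dy": -0.13,"dz": 0.36,"wx": 0.01,"wy": -0.52,"wz": 0.04},{"dx": 0.65,"dy": -0.13,"dz": 0.36,"wx": 0.01,"wy": -0.52,"wz": 0.04},{"dx": 0.65,"dy": -0.13,"dz": 0.36,"wx": 0.01,"wy": -0.52,"wz": 0.04},{"dx": 0.65,"dy": -0.13,"dz": 0.36,"wx": 0.01,"wy": -0.52,"wz": 0.04},{"dx": 0.65,"dy": -0.13,"dz": 0.36,"wx": 0.01,"wy": -0.52,"wz": 0.04},{"dx": 0.65,"dy": -0.13,"dz": 0.36,"wx": 0.01,"wy": -0.52,"wz": 0.04},{"dx": 0,"dy": 0,"dz": 0,"wx": 0,"wy": 0,"wz": 0}])

```text
time_s: 17.03
ee_pos: [0.489, 0.3417, 0.0559]
ee_rot: [-179.2, 35.6, 87.7]
wrist_force: [-3.4, -0.2, -1.6]
finger_gap: 0.0857
gripper_force: 0.0
```

Run:
```python
from plan import *
st()
M=RT(86.8,-35); g=np.array([.4915,.2823,-.016])
c=plan(g,M,8)
# wrist view: where is the short pack's end laterally? project predicted pack corners into fisheye, and find brown mask
d=grab('wrist','w9'); K=np.array(d['K']); O=np.array(d['origin']); W=Rm(d['orientation'])
def fe(P):
    c=(np.atleast_2d(P)-O)@W; th=np.arctan2(np.hypot(c[:,0],c[:,1]),c[:,2]); ph=np.arctan2(c[:,1],c[:,0]); return np.c_[K[0,2]+K[0,0]*th*np.cos(ph),K[1,2]+K[1,1]*th*np.sin(ph)]
a=np.radians(86.8); p=np.array([np.cos(a),np.sin(a)]); n=np.array([-p[1],p[0]]); C=np.array([.4914,.2803])
P=[[*(C+.06*p+s*.028*n),z] for z in(0,.034) for s in(1,-1)]; print(np.round(fe(P),1))
h=cv2.cvtColor(d['frame'],cv2.COLOR_RGB2HSV); 
q=fe(P); m=(h[:,:,1]>90)&(h[:,:,0]>8)&(h[:,:,0]<25)
for v in np.linspace(q[:,1].min()-25,q[:,1].max()+10,10).astype(int):
    uu=np.nonzero(m[v,200:440])[0]+200; print(v,(uu.min(),uu.max(),len(uu)) if len(uu) else '-')
```

```text
t 17.03 p [0.489  0.3417 0.0559] rot [-179.23   35.65   87.72] j [-41.2  50.9 -21.4  77.   31.4  89.9 -72.7] F [-3.4 -0.2 -1.6] gap 0.0857 gf 0.0
8 rows d [-0.02  0.02  0.29] w [-0.    0.01  0.02] |d|mm 11.7
[[289.2 169.2]
 [366.4 170.4]
 [285.7 206.9]
 [371.  208. ]]
144 -
152 -
160 -
168 (np.int64(289), np.int64(295), 7)
176 (np.int64(287), np.int64(364), 78)
185 (np.int64(288), np.int64(365), 50)
193 (np.int64(285), np.int64(366), 82)
201 (np.int64(285), np.int64(367), 83)
209 (np.int64(285), np.int64(367), 83)
217 (np.int64(286), np.int64(365), 80)
```

Call:
carry_out(steps=[{"dx": -0.02,"dy": 0.02,"dz": 0.29,"wx": 0,"wy": 0.01,"wz": 0.02},{"dx": -0.02,"dy": 0.02,"dz": 0.29,"wx": 0,"wy": 0.01,"wz": 0.02},{"dx": -0.02,"dy": 0.02,"dz": 0.29,"wx": 0,"wy": 0.01,"wz": 0.02},{"dx": -0.02,"dy": 0.02,"dz": 0.29,"wx": 0,"wy": 0.01,"wz": 0.02},{"dx": -0.02,"dy": 0.02,"dz": 0.29,"wx": 0,"wy": 0.01,"wz": 0.02},{"dx": -0.02,"dy": 0.02,"dz": 0.29,"wx": 0,"wy": 0.01,"wz": 0.02},{"dx": -0.02,"dy": 0.02,"dz": 0.29,"wx": 0,"wy": 0.01,"wz": 0.02},{"dx": 0,"dy": 0,"dz": 0.2,"wx": 0,"wy": 0,"wz": 0},{"dx": 0,"dy": 0,"dz": 0,"wx": 0,"wy": 0,"wz": 0}])

```text
time_s: 17.83
ee_pos: [0.4968, 0.2835, -0.0051]
ee_rot: [179.4, 34.7, 85.9]
wrist_force: [-0.1, -0.2, 0.9]
finger_gap: 0.0851
gripper_force: 0.0
```

Call:
carry_out(steps=[{"dx": 0,"dy": 0,"dz": 0,"wx": 0,"wy": 0,"wz": 0},{"dx": 0,"dy": 0,"dz": 0,"wx": 0,"wy": 0,"wz": 0},{"dx": 0,"dy": 0,"dz": 0,"wx": 0,"wy": 0,"wz": 0},{"dx": 0,"dy": 0,"dz": 0,"wx": 0,"wy": 0,"wz": 0},{"dx": 0,"dy": 0,"dz": 0,"wx": 0,"wy": 0,"wz": 0},{"dx": 0,"dy": 0,"dz": 0,"wx": 0,"wy": 0,"wz": 0},{"dx": 0,"dy": 0,"dz": 0,"wx": 0,"wy": 0,"wz": 0}], grip=0, force=60)

```text
time_s: 18.42
ee_pos: [0.497, 0.2874, -0.0031]
ee_rot: [179.2, 34.4, 86.0]
wrist_force: [-1.0, 2.8, 5.3]
finger_gap: 0.0545
gripper_force: 63.8
```

Call:
carry_out(steps=[{"dx": 0,"dy": 0,"dz": 0,"wx": 0,"wy": 0,"wz": 0},{"dx": 0,"dy": 0,"dz": 0,"wx": 0,"wy": 0,"wz": 0},{"dx": 0,"dy": 0,"dz": 0,"wx": 0,"wy": 0,"wz": 0},{"dx": 0,"dy": 0,"dz": 0,"wx": 0,"wy": 0,"wz": 0},{"dx": 0,"dy": 0,"dz": 0.12,"wx": 0,"wy": 0,"wz": 0},{"dx": 0,"dy": 0,"dz": 0.12,"wx": 0,"wy": 0,"wz": 0},{"dx": 0,"dy": 0,"dz": 0.12,"wx": 0,"wy": 0,"wz": 0},{"dx": 0,"dy": 0,"dz": 0,"wx": 0,"wy": 0,"wz": 0}], grip=1)

```text
time_s: 19.08
ee_pos: [0.4964, 0.276, -0.0167]
ee_rot: [179.3, 34.7, 85.9]
wrist_force: [0.4, 0.5, -0.2]
finger_gap: 0.0853
gripper_force: 0.0
```

Run:
```python
from plan import *
st()
M=RT(86.0,-35); g=np.array([.4955,.2823,-.0185])
c=plan(g,M,2)
```

```text
t 19.08 p [ 0.4964  0.276  -0.0167] rot [179.35  34.67  85.95] j [-37.   51.9 -20.3  87.   34.6  78.3 -75.9] F [ 0.4  0.5 -0.2] gap 0.0853 gf 0.0
2 rows d [ 0.08 -0.02 -0.03] w [ 0.05 -0.03 -0.  ] |d|mm 3.3
```

Deep enough; close, then lift.

Call:
carry_out(steps=[{"dx": 0,"dy": 0,"dz": 0,"wx": 0,"wy": 0,"wz": 0},{"dx": 0,"dy": 0,"dz": 0,"wx": 0,"wy": 0,"wz": 0},{"dx": 0,"dy": 0,"dz": 0,"wx": 0,"wy": 0,"wz": 0},{"dx": 0,"dy": 0,"dz": 0,"wx": 0,"wy": 0,"wz": 0},{"dx": 0,"dy": 0,"dz": 0,"wx": 0,"wy": 0,"wz": 0},{"dx": 0,"dy": 0,"dz": 0,"wx": 0,"wy": 0,"wz": 0},{"dx": 0,"dy": 0,"dz": 0,"wx": 0,"wy": 0,"wz": 0}], grip=0, force=60)

```text
time_s: 19.67
ee_pos: [0.4968, 0.2783, -0.0153]
ee_rot: [179.3, 34.5, 85.9]
wrist_force: [-0.2, 2.4, 5.6]
finger_gap: 0.0553
gripper_force: 64.0
```

Call:
carry_out(steps=[{"dx": -0.28,"dy": 0,"dz": -0.41,"wx": 0,"wy": 0,"wz": 0},{"dx": -0.28,"dy": 0,"dz": -0.41,"wx": 0,"wy": 0,"wz": 0},{"dx": -0.28,"dy": 0,"dz": -0.41,"wx": 0,"wy": 0,"wz": 0},{"dx": -0.28,"dy": 0,"dz": -0.41,"wx": 0,"wy": 0,"wz": 0},{"dx": -0.28,"dy": 0,"dz": -0.41,"wx": 0,"wy": 0,"wz": 0},{"dx": -0.28,"dy": 0,"dz": -0.41,"wx": 0,"wy": 0,"wz": 0},{"dx": 0,"dy": 0,"dz": 0,"wx": 0,"wy": 0,"wz": 0}])

```text
time_s: 20.25
ee_pos: [0.4966, 0.2793, 0.1065]
ee_rot: [179.1, 34.4, 85.8]
wrist_force: [0.8, 1.1, -1.7]
finger_gap: 0.0549
gripper_force: 63.9
```

Run:
```python
from plan import *
st()
s=r.state(); p=s['ee_pos']; M=Rm(s['ee_rot'])
q=p-M[:,2]*.055; print(q)
M2=RT(86,55); q2=q+[.04,-.10,.10]; c=plan(q2+M2[:,2]*.055,M2,18)
```

```text
t 20.25 p [0.4966 0.2793 0.1065] rot [179.06  34.36  85.81] j [-36.4  43.4 -21.7  83.8  31.6  88.  -71. ] F [ 0.8  1.1 -1.7] gap 0.0549 gf 63.88022237922996
[0.49799429 0.31035323 0.15193078]
18 rows d [-0.01  0.07 -0.18] w [0.01 0.83 0.  ] |d|mm 7.6
```

Call:
carry_out(steps=[{"dx": -0.01,"dy": 0.07,"dz": -0.18,"wx": 0.01,"wy": 0.83,"wz": 0},{"dx": -0.01,"dy": 0.07,"dz": -0.18,"wx": 0.01,"wy": 0.83,"wz": 0},{"dx": -0.01,"dy": 0.07,"dz": -0.18,"wx": 0.01,"wy": 0.83,"wz": 0},{"dx": -0.01,"dy": 0.07,"dz": -0.18,"wx": 0.01,"wy": 0.83,"wz": 0},{"dx": -0.01,"dy": 0.07,"dz": -0.18,"wx": 0.01,"wy": 0.83,"wz": 0},{"dx": -0.01,"dy": 0.07,"dz": -0.18,"wx": 0.01,"wy": 0.83,"wz": 0},{"dx": -0.01,"dy": 0.07,"dz": -0.18,"wx": 0.01,"wy": 0.83,"wz": 0},{"dx": -0.01,"dy": 0.07,"dz": -0.18,"wx": 0.01,"wy": 0.83,"wz": 0},{"dx": -0.01,"dy": 0.07,"dz": -0.18,"wx": 0.01,"wy": 0.83,"wz": 0}])

```text
time_s: 21.0
ee_pos: [0.5212, 0.2887, 0.1655]
ee_rot: [179.9, -10.4, 86.2]
wrist_force: [0.8, 0.9, -3.0]
finger_gap: 0.0554
gripper_force: 64.0
```

Call:
carry_out(steps=[{"dx": -0.01,"dy": 0.07,"dz": -0.18,"wx": 0.01,"wy": 0.83,"wz": 0},{"dx": -0.01,"dy": 0.07,"dz": -0.18,"wx": 0.01,"wy": 0.83,"wz": 0},{"dx": -0.01,"dy": 0.07,"dz": -0.18,"wx": 0.01,"wy": 0.83,"wz": 0},{"dx": -0.01,"dy": 0.07,"dz": -0.18,"wx": 0.01,"wy": 0.83,"wz": 0},{"dx": -0.01,"dy": 0.07,"dz": -0.18,"wx": 0.01,"wy": 0.83,"wz": 0},{"dx": -0.01,"dy": 0.07,"dz": -0.18,"wx": 0.01,"wy": 0.83,"wz": 0},{"dx": -0.01,"dy": 0.07,"dz": -0.18,"wx": 0.01,"wy": 0.83,"wz": 0},{"dx": -0.01,"dy": 0.07,"dz": -0.18,"wx": 0.01,"wy": 0.83,"wz": 0},{"dx": -0.01,"dy": 0.07,"dz": -0.18,"wx": 0.01,"wy": 0.83,"wz": 0},{"dx": 0,"dy": 0,"dz": 0,"wx": 0,"wy": 0,"wz": 0}])

```text
time_s: 21.83
ee_pos: [0.5459, 0.2466, 0.2132]
ee_rot: [-178.5, -55.3, 84.7]
wrist_force: [0.0, -0.9, -4.2]
finger_gap: 0.0552
gripper_force: 64.2
```

Run:
```python
from plan import *
st()
s=r.state(); p=s['ee_pos']; M=Rm(s['ee_rot']); print('pad',p-M[:,2]*.055)
M2=RT(110.6,55.5)
c=None
for q,n in [((.67,.06,.32),11),((.69,-.15,.32),6),((SP[0],SP[1],.25),8)]:
    c=plan(np.array(q)+M2[:,2]*.055,M2,n,c)
```

```text
t 21.83 p [0.5459 0.2466 0.2132] rot [-178.49  -55.34   84.73] j [ 46.8  45.7 -67.1 109.3 -21.2  37.9   4.1] F [ 0.  -0.9 -4.2] gap 0.0552 gf 64.15129928849638
pad [0.54316645 0.20145995 0.24446661]
11 rows d [-0.06  0.2  -0.39] w [ 0.3  -0.   -0.22] |d|mm 17.9
6 rows d [-0.48 -0.23 -0.7 ] w [0. 0. 0.] |d|mm 35.2
8 rows d [-0.37 -0.66 -0.15] w [0. 0. 0.] |d|mm 31.0
```

Run:
```python
from plan import *
M2=RT(110.6,55.5)
c=None
for q,n in [((.64,.02,.31),10),((SP[0],SP[1],.27),10)]:
    c=plan(np.array(q)+M2[:,2]*.055,M2,n,c)
```

```text
10 rows d [-0.14  0.14 -0.49] w [ 0.33 -0.   -0.24] |d|mm 21.2
10 rows d [-0.49 -0.56 -0.53] w [0. 0. 0.] |d|mm 36.5
```

Call:
carry_out(steps=[{"dx": -0.14,"dy": 0.14,"dz": -0.49,"wx": 0.33,"wy": 0,"wz": -0.24},{"dx": -0.14,"dy": 0.14,"dz": -0.49,"wx": 0.33,"wy": 0,"wz": -0.24},{"dx": -0.14,"dy": 0.14,"dz": -0.49,"wx": 0.33,"wy": 0,"wz": -0.24},{"dx": -0.14,"dy": 0.14,"dz": -0.49,"wx": 0.33,"wy": 0,"wz": -0.24},{"dx": -0.14,"dy": 0.14,"dz": -0.49,"wx": 0.33,"wy": 0,"wz": -0.24},{"dx": -0.14,"dy": 0.14,"dz": -0.49,"wx": 0.33,"wy": 0,"wz": -0.24},{"dx": -0.14,"dy": 0.14,"dz": -0.49,"wx": 0.33,"wy": 0,"wz": -0.24},{"dx": -0.14,"dy": 0.14,"dz": -0.49,"wx": 0.33,"wy": 0,"wz": -0.24},{"dx": -0.14,"dy": 0.14,"dz": -0.49,"wx": 0.33,"wy": 0,"wz": -0.24},{"dx": -0.14,"dy": 0.14,"dz": -0.49,"wx": 0.33,"wy": 0,"wz": -0.24}])

```text
time_s: 22.67
ee_pos: [0.6247, 0.0688, 0.2831]
ee_rot: [-179.9, -55.0, 111.0]
wrist_force: [0.6, -0.0, -2.2]
finger_gap: 0.0553
gripper_force: 64.5
```

Run:
```python
from plan import *
st()
M2=RT(110.6,55.5)
c=None
for q,n in [((.60,-.2,.28),8),((SP[0],SP[1],.24),5)]:
    c=plan(np.array(q)+M2[:,2]*.055,M2,n,c)
```

```text
t 22.67 p [0.6247 0.0688 0.2831] rot [-179.9   -55.    110.98] j [ 40.2  56.1 -61.3  66.3  -7.1  91.1  10.5] F [ 0.6 -0.  -2.2] gap 0.0553 gf 64.45726856589317
8 rows d [-0.44 -0.37 -0.44] w [-0.01  0.01  0.  ] |d|mm 29.1
5 rows d [-0.43 -0.55 -0.27] w [0. 0. 0.] |d|mm 29.9
```

Call:
carry_out(steps=[{"dx": -0.44,"dy": -0.37,"dz": -0.44,"wx": -0.01,"wy": 0.01,"wz": 0},{"dx": -0.44,"dy": -0.37,"dz": -0.44,"wx": -0.01,"wy": 0.01,"wz": 0},{"dx": -0.44,"dy": -0.37,"dz": -0.44,"wx": -0.01,"wy": 0.01,"wz": 0},{"dx": -0.44,"dy": -0.37,"dz": -0.44,"wx": -0.01,"wy": 0.01,"wz": 0},{"dx": -0.44,"dy": -0.37,"dz": -0.44,"wx": -0.01,"wy": 0.01,"wz": 0},{"dx": -0.44,"dy": -0.37,"dz": -0.44,"wx": -0.01,"wy": 0.01,"wz": 0},{"dx": -0.44,"dy": -0.37,"dz": -0.44,"wx": -0.01,"wy": 0.01,"wz": 0},{"dx": -0.44,"dy": -0.37,"dz": -0.44,"wx": -0.01,"wy": 0.01,"wz": 0}])

```text
time_s: 23.33
ee_pos: [0.5832, -0.1561, 0.2467]
ee_rot: [179.6, -55.5, 110.9]
wrist_force: [0.2, -0.0, -2.3]
finger_gap: 0.0548
gripper_force: 64.6
```

Run:
```python
from plan import *
st()
M2=RT(110.6,55.5)
c=plan(np.array([SP[0],SP[1],.24])+M2[:,2]*.055,M2,6)
```

```text
t 23.33 p [ 0.5832 -0.1561  0.2467] rot [179.61 -55.53 110.91] j [ 51.4  61.8 -58.4  56.   -1.5 107.4  21.7] F [ 0.2 -0.  -2.3] gap 0.0548 gf 64.60214883321896
6 rows d [-0.35 -0.46 -0.23] w [ 0. -0.  0.] |d|mm 25.0
```

Call:
carry_out(steps=[{"dx": -0.35,"dy": -0.46,"dz": -0.23,"wx": 0,"wy": 0,"wz": 0},{"dx": -0.35,"dy": -0.46,"dz": -0.23,"wx": 0,"wy": 0,"wz": 0},{"dx": -0.35,"dy": -0.46,"dz": -0.23,"wx": 0,"wy": 0,"wz": 0},{"dx": -0.35,"dy": -0.46,"dz": -0.23,"wx": 0,"wy": 0,"wz": 0},{"dx": -0.35,"dy": -0.46,"dz": -0.23,"wx": 0,"wy": 0,"wz": 0},{"dx": -0.35,"dy": -0.46,"dz": -0.23,"wx": 0,"wy": 0,"wz": 0},{"dx": 0,"dy": 0,"dz": 0,"wx": 0,"wy": 0,"wz": 0}])

```text
time_s: 23.92
ee_pos: [0.511, -0.2858, 0.2059]
ee_rot: [180.0, -55.5, 110.2]
wrist_force: [-0.1, -0.2, -3.4]
finger_gap: 0.0551
gripper_force: 64.7
```

Run:
```python
from plan import *
st()
s=r.state(); p=s['ee_pos']; M=Rm(s['ee_rot']); q=p-M[:,2]*.055; v=np.array([.936,.352]); print('pad',q,'u',(q[:2]-T)@u,'v',(q[:2]-T)@v)
M2=RT(110.6,55.5)
c=plan(np.array([SP[0],SP[1],.155])+M2[:,2]*.055,M2,6)
d=grab('scene','scene10'); e=grab('side','side10')
# wrist cam: camera above looking along; mask of held pack & standing pack edges
w=grab('wrist','w10')
def f(n,a,b,box):
    x=load(n+a)['frame'].astype(int);y=load(n+b)['frame'].astype(int); u0,v0,u1,v1=box
    m=(np.abs(x-y).sum(2)>60)[v0:v1,u0:u1]; vv,uu=np.nonzero(m); print(n,m.sum(),(uu.min()+u0,vv.min()+v0,uu.max()+u0,vv.max()+v0) if m.any() else '')
# predicted short pack corners, top at pad+.024
t=q[2]+.024
for n,dd in(('S',d),('D',e)):
  for k in(0,.12):
    P=[[*(q[:2]+sx*.028*v+sy*.017*u),t-k] for sx,sy in((-1,-1),(1,-1),(1,1),(-1,1))]; print(n,k,np.round(proj(dd,P),1).tolist())
# brown row runs in scene & side near predicted
for n,dd in(('S',d),('D',e)):
    h=cv2.cvtColor(dd['frame'],cv2.COLOR_RGB2HSV); m=(h[:,:,1]>80)&(h[:,:,0]>6)&(h[:,:,0]<25)&(h[:,:,2]>60)
    r0=(200,330,190,300) if n=='S' else (60,200,350,470)
    for row in range(r0[0],r0[1],7):
        uu=np.nonzero(m[row,r0[2]:r0[3]])[0]+r0[2]
        if len(uu):
            sp=np.split(uu,np.nonzero(np.diff(uu)>1)[0]+1); print(n,row,[(int(a[0]),int(a[-1])) for a in sp if len(a)>2])
```

```text
t 23.92 p [ 0.511  -0.2858  0.2059] rot [179.99 -55.48 110.24] j [ 58.7  64.3 -53.3  52.5   2.2 114.6  32.3] F [-0.1 -0.2 -3.4] gap 0.0551 gf 64.66553218429908
pad [ 0.52668805 -0.32830439  0.23709225] u -0.06431110037879392 v -0.0031511336899376907
6 rows d [-0.28  0.01  0.2 ] w [ 0.01  0.   -0.01] |d|mm 13.7
S 0 [[208.0, 235.3], [233.7, 240.9], [240.0, 227.9], [214.9, 222.5]]
S 0.12 [[218.7, 266.4], [241.9, 271.7], [247.3, 259.2], [224.6, 254.2]]
D 0 [[414.9, 92.8], [396.4, 89.5], [392.6, 93.7], [411.4, 97.1]]
D 0.12 [[410.8, 129.9], [393.2, 126.3], [389.5, 131.0], [407.4, 134.6]]
S 214 [(243, 266)]
S 221 [(215, 238), (243, 267)]
S 228 [(212, 268)]
S 235 [(213, 240), (263, 269)]
S 242 [(245, 255), (264, 279)]
S 249 [(247, 276)]
S 256 [(246, 274)]
S 263 [(250, 271)]
S 270 [(234, 237), (253, 268)]
S 277 [(230, 266)]
S 284 [(227, 263)]
S 291 [(224, 260)]
S 298 [(221, 257)]
S 305 [(236, 254)]
D 60 []
D 67 []
D 74 []
D 81 [(350, 362)]
D 88 [(350, 381), (394, 398)]
D 95 [(350, 389), (391, 412)]
D 102 [(350, 374), (391, 410)]
D 109 [(350, 358), (406, 410)]
D 116 [(406, 410)]
D 123 [(390, 409)]
D 130 [(394, 408)]
D 144 [(374, 403)]
D 151 [(374, 404)]
D 158 [(358, 367), (384, 403)]
D 165 [(361, 364), (389, 393), (397, 413)]
D 172 [(361, 364), (390, 393), (396, 409)]
D 179 [(389, 405)]
D 186 [(388, 400)]
D 193 [(387, 396)]
```

Call:
carry_out(steps=[{"dx": -0.28,"dy": 0.01,"dz": 0.2,"wx": 0.01,"wy": 0,"wz": -0.01},{"dx": -0.28,"dy": 0.01,"dz": 0.2,"wx": 0.01,"wy": 0,"wz": -0.01},{"dx": -0.28,"dy": 0.01,"dz": 0.2,"wx": 0.01,"wy": 0,"wz": -0.01},{"dx": -0.28,"dy": 0.01,"dz": 0.2,"wx": 0.01,"wy": 0,"wz": -0.01},{"dx": -0.28,"dy": 0.01,"dz": 0.2,"wx": 0.01,"wy": 0,"wz": -0.01},{"dx": -0.28,"dy": 0.01,"dz": 0.2,"wx": 0.01,"wy": 0,"wz": -0.01},{"dx": -0.28,"dy": 0,"dz": 0.2,"wx": 0,"wy": 0,"wz": 0},{"dx": 0,"dy": 0,"dz": 0,"wx": 0,"wy": 0,"wz": 0}])

```text
time_s: 24.73
ee_pos: [0.5144, -0.2773, 0.1092]
ee_rot: [179.5, -55.8, 111.6]
wrist_force: [-0.0, 0.1, -2.6]
finger_gap: 0.0551
gripper_force: 64.6
```

Run:
```python
from plan import *
st()
s=r.state(); p=s['ee_pos']; M=Rm(s['ee_rot']); q=p-M[:,2]*.055; v=np.array([.936,.352]); print('pad',q,'u',(q[:2]-T)@u,'v',(q[:2]-T)@v)
M2=RT(110.6,55.5)
d=grab('scene','scene11'); e=grab('side','side11'); t=q[2]+.024
for n,dd in(('S',d),('D',e)):
  for k in(0,.12):
    P=[[*(q[:2]+sx*.028*v+sy*.017*u),t-k] for sx,sy in((-1,-1),(1,-1),(1,1),(-1,1))]; print(n,k,np.round(proj(dd,P),1).tolist())
h=cv2.cvtColor(d['frame'],cv2.COLOR_RGB2HSV); m=(h[:,:,1]>80)&(h[:,:,0]>6)&(h[:,:,0]<25)
g=cv2.cvtColor(d['frame'],cv2.COLOR_RGB2GRAY)
for row in range(240,308,5): print(row,' '.join('%3d'%x for x in g[row,215:275:2]))
x=load('scene10')['frame'].astype(int);
c=plan(np.array([SP[0],SP[1],.125])+M2[:,2]*.055,M2,2)
```

```text
t 24.73 p [ 0.5144 -0.2773  0.1092] rot [179.45 -55.76 111.59] j [ 58.4  69.7 -52.1  55.8   6.  108.3  36.1] F [-0.   0.1 -2.6] gap 0.0551 gf 64.63703241432086
pad [ 0.53068522 -0.31981519  0.14009564] u -0.05777221872842721 v 0.003578416927118598
S 0 [[220.8, 259.1], [244.4, 264.5], [249.9, 252.0], [226.8, 246.9]]
S 0.12 [[229.5, 285.6], [250.9, 290.6], [255.7, 278.7], [234.7, 273.9]]
D 0 [[408.7, 123.5], [390.9, 120.0], [387.3, 124.5], [405.3, 128.2]]
D 0.12 [[405.1, 158.1], [388.1, 154.3], [384.5, 159.2], [401.7, 163.2]]
240 126 126 125 126 127 127 128 129 129 126 128 139 141 137 137 128 112 109 108 106 104 104 103 103  82  70  59  57  79 110
245 126 127 125 124 125 125 132 141 144 144 141 138 140 139 144 140 140 139 135 136 133 135  98 100  98  73  63  58  79 140
250 127 125 126 128 126 139 144 140 140 142 140 129 129 124 135 137 144 134  81 122 128  76  59  66  70  70  66  59  99 143
255 130 127 123 107  99  81  87  93 116 122 134 140 138 137 137 140 138  72  55  87  65  56  57  64  80  78  71 100 140 131
260  54  48  44  56  43  57  72  71  71  71  71  69  68  68  68  70  64  8
[... 526 characters left out ...]
103 122 127 128 130
285  99 126  95  53  42  36  36  34  32  33  32  48  80 132 142 124  93  66  59  69 141 151 158 140  99 123 130 128 126 126
290  66  58 104 106  60  37  34  35  35  92 143 144 155 162 154 151 147 141 138 147 149 159 141  94 124 130 127 128 129 127
295  56  62  55  98  89  54  42  77 137 147 145 155 161 153 153 147 147 146 151 152 160 142  92 123 130 129 130 127 128 130
300  50  49  57  69  93  71 133 146 148 145 155 158 152 153 147 147 145 149 154 164 144  90 121 128 130 132 132 127 130 132
305  44  40  51  71 102 123 125 121 111 106  98  94  96 108 127 136 147 148 156 148  93 125 130 131 130 128 128 127 129 130
2 rows d [-0.22 -0.05  0.09] w [-0.01 -0.02  0.06] |d|mm 9.8
```

Call:
carry_out(steps=[{"dx": -0.22,"dy": -0.05,"dz": 0.09,"wx": -0.01,"wy": -0.02,"wz": 0.06},{"dx": -0.22,"dy": -0.05,"dz": 0.09,"wx": -0.01,"wy": -0.02,"wz": 0.06},{"dx": 0,"dy": 0,"dz": 0,"wx": 0,"wy": 0,"wz": 0}])

```text
time_s: 25.08
ee_pos: [0.5125, -0.2839, 0.0924]
ee_rot: [-179.7, -55.3, 110.3]
wrist_force: [-0.5, 0.0, -3.5]
finger_gap: 0.0552
gripper_force: 64.6
```

Run:
```python
from plan import *
st()
s=r.state(); p=s['ee_pos']; M=Rm(s['ee_rot']); q=p-M[:,2]*.055; v=np.array([.936,.352]); print('pad',q,'u',(q[:2]-T)@u,'v',(q[:2]-T)@v)
M2=RT(110.6,55.5)
c=plan(np.array([SP[0],SP[1],.112])+M2[:,2]*.055,M2,2)
```

```text
t 25.08 p [ 0.5125 -0.2839  0.0924] rot [-179.68  -55.35  110.27] j [ 58.7  70.5 -51.5  55.8   6.8 107.4  36.4] F [-0.5  0.  -3.5] gap 0.0552 gf 64.61474755313247
pad [ 0.52848269 -0.3261997   0.12362585] u -0.0629728216671604 v -0.0007304993954230302
2 rows d [-0.11  0.01  0.09] w [-0.    0.01 -0.02] |d|mm 5.8
```

Call:
carry_out(steps=[{"dx": -0.11,"dy": 0.01,"dz": 0.08,"wx": 0,"wy": 0,"wz": 0},{"dx": -0.11,"dy": 0,"dz": 0.08,"wx": 0,"wy": 0,"wz": 0},{"dx": 0,"dy": 0,"dz": 0,"wx": 0,"wy": 0,"wz": 0},{"dx": 0,"dy": 0,"dz": 0,"wx": 0,"wy": 0,"wz": 0}])

```text
time_s: 25.42
ee_pos: [0.5136, -0.2823, 0.0832]
ee_rot: [-179.9, -55.4, 110.5]
wrist_force: [0.8, 0.3, -2.1]
finger_gap: 0.055
gripper_force: 64.6
```

Call:
carry_out(steps=[{"dx": -0.05,"dy": 0,"dz": 0.03,"wx": 0,"wy": 0,"wz": 0},{"dx": -0.04,"dy": 0,"dz": 0.03,"wx": 0,"wy": 0,"wz": 0},{"dx": 0,"dy": 0,"dz": 0,"wx": 0,"wy": 0,"wz": 0}])

```text
time_s: 25.67
ee_pos: [0.5136, -0.2825, 0.0788]
ee_rot: [-179.9, -55.4, 110.5]
wrist_force: [-0.2, 0.1, -1.5]
finger_gap: 0.0551
gripper_force: 64.6
```

Call:
carry_out(steps=[{"dx": -0.04,"dy": 0,"dz": 0.03,"wx": 0,"wy": 0,"wz": 0},{"dx": 0,"dy": 0,"dz": 0,"wx": 0,"wy": 0,"wz": 0},{"dx": 0,"dy": 0,"dz": 0,"wx": 0,"wy": 0,"wz": 0}])

```text
time_s: 25.92
ee_pos: [0.5136, -0.2824, 0.0771]
ee_rot: [-179.9, -55.4, 110.5]
wrist_force: [0.2, -0.3, -3.0]
finger_gap: 0.055
gripper_force: 64.6
```

Call:
carry_out(steps=[{"dx": -0.04,"dy": 0,"dz": 0.03,"wx": 0,"wy": 0,"wz": 0},{"dx": 0,"dy": 0,"dz": 0,"wx": 0,"wy": 0,"wz": 0},{"dx": 0,"dy": 0,"dz": 0,"wx": 0,"wy": 0,"wz": 0}])

```text
time_s: 26.17
ee_pos: [0.5136, -0.2824, 0.075]
ee_rot: [-179.9, -55.4, 110.5]
wrist_force: [-0.2, 0.6, -2.3]
finger_gap: 0.0554
gripper_force: 64.6
```

Call:
carry_out(steps=[{"dx": -0.04,"dy": 0,"dz": 0.03,"wx": 0,"wy": 0,"wz": 0},{"dx": 0,"dy": 0,"dz": 0,"wx": 0,"wy": 0,"wz": 0},{"dx": 0,"dy": 0,"dz": 0,"wx": 0,"wy": 0,"wz": 0}])

```text
time_s: 26.42
ee_pos: [0.5135, -0.2823, 0.073]
ee_rot: [-179.9, -55.4, 110.5]
wrist_force: [0.7, 0.1, -2.6]
finger_gap: 0.0552
gripper_force: 64.6
```

Call:
carry_out(steps=[{"dx": -0.04,"dy": 0,"dz": 0.03,"wx": 0,"wy": 0,"wz": 0},{"dx": 0,"dy": 0,"dz": 0,"wx": 0,"wy": 0,"wz": 0},{"dx": 0,"dy": 0,"dz": 0,"wx": 0,"wy": 0,"wz": 0}])

```text
time_s: 26.67
ee_pos: [0.5135, -0.2822, 0.071]
ee_rot: [-179.9, -55.4, 110.5]
wrist_force: [-0.5, 0.1, -2.4]
finger_gap: 0.0551
gripper_force: 64.6
```

Call:
carry_out(steps=[{"dx": -0.03,"dy": 0,"dz": 0.02,"wx": 0,"wy": 0,"wz": 0},{"dx": 0,"dy": 0,"dz": 0,"wx": 0,"wy": 0,"wz": 0},{"dx": 0,"dy": 0,"dz": 0,"wx": 0,"wy": 0,"wz": 0}])

```text
time_s: 26.92
ee_pos: [0.5135, -0.2822, 0.0696]
ee_rot: [-179.9, -55.4, 110.5]
wrist_force: [-0.0, 1.0, -2.2]
finger_gap: 0.0553
gripper_force: 64.6
```

Call:
carry_out(steps=[{"dx": -0.03,"dy": 0,"dz": 0.02,"wx": 0,"wy": 0,"wz": 0},{"dx": 0,"dy": 0,"dz": 0,"wx": 0,"wy": 0,"wz": 0},{"dx": 0,"dy": 0,"dz": 0,"wx": 0,"wy": 0,"wz": 0}])

```text
time_s: 27.17
ee_pos: [0.5135, -0.2823, 0.0682]
ee_rot: [-179.9, -55.4, 110.5]
wrist_force: [0.7, 0.3, -2.3]
finger_gap: 0.055
gripper_force: 64.6
```

Call:
carry_out(steps=[{"dx": -0.03,"dy": 0,"dz": 0.02,"wx": 0,"wy": 0,"wz": 0},{"dx": 0,"dy": 0,"dz": 0,"wx": 0,"wy": 0,"wz": 0},{"dx": 0,"dy": 0,"dz": 0,"wx": 0,"wy": 0,"wz": 0}])

```text
time_s: 27.42
ee_pos: [0.5135, -0.2823, 0.0667]
ee_rot: [-179.9, -55.4, 110.5]
wrist_force: [-0.1, -0.6, -1.9]
finger_gap: 0.0552
gripper_force: 64.6
```

Call:
carry_out(steps=[{"dx": -0.03,"dy": 0,"dz": 0.02,"wx": 0,"wy": 0,"wz": 0},{"dx": 0,"dy": 0,"dz": 0,"wx": 0,"wy": 0,"wz": 0},{"dx": 0,"dy": 0,"dz": 0,"wx": 0,"wy": 0,"wz": 0}])

```text
time_s: 27.67
ee_pos: [0.5135, -0.2823, 0.0653]
ee_rot: [-179.9, -55.4, 110.5]
wrist_force: [-0.1, 0.2, -3.1]
finger_gap: 0.0552
gripper_force: 64.6
```

Call:
carry_out(steps=[{"dx": -0.03,"dy": 0,"dz": 0.02,"wx": 0,"wy": 0,"wz": 0},{"dx": 0,"dy": 0,"dz": 0,"wx": 0,"wy": 0,"wz": 0},{"dx": 0,"dy": 0,"dz": 0,"wx": 0,"wy": 0,"wz": 0}])

```text
time_s: 27.92
ee_pos: [0.5136, -0.2823, 0.0638]
ee_rot: [-179.9, -55.4, 110.5]
wrist_force: [0.6, -0.5, -1.7]
finger_gap: 0.0553
gripper_force: 64.6
```

Call:
carry_out(steps=[{"dx": -0.03,"dy": 0,"dz": 0.02,"wx": 0,"wy": 0,"wz": 0},{"dx": 0,"dy": 0,"dz": 0,"wx": 0,"wy": 0,"wz": 0},{"dx": 0,"dy": 0,"dz": 0,"wx": 0,"wy": 0,"wz": 0}])

```text
time_s: 28.17
ee_pos: [0.5136, -0.2824, 0.0624]
ee_rot: [-179.9, -55.4, 110.5]
wrist_force: [-0.1, -0.5, -2.7]
finger_gap: 0.0556
gripper_force: 64.6
```

Run:
```python
from plan import *
st()
s=r.state(); p=s['ee_pos']; M=Rm(s['ee_rot']); q=p-M[:,2]*.055; v=np.array([.936,.352]); print('u',(q[:2]-T)@u,'v',(q[:2]-T)@v)
d=grab('scene','scene12')
for z in (.005,.012):
  P=[[*(q[:2]+sx*.028*v+sy*.017*u),z] for sx,sy in((-1,-1),(1,-1),(1,1))]; print(z,np.round(proj(d,P),1).tolist())
g=cv2.cvtColor(d['frame'],cv2.COLOR_RGB2GRAY)
for row in range(280,312,2): print(row,' '.join('%3d'%x for x in g[row,222:270:2]))
```

```text
t 28.17 p [ 0.5136 -0.2824  0.0624] rot [-179.92  -55.38  110.54] j [ 58.5  72.3 -51.   56.1   7.9 105.7  37.5] F [-0.1 -0.5 -2.7] gap 0.0556 gf 64.61187003180385
u -0.061950139488102525 v 0.0007477660395352644
0.005 [[230.3, 294.4], [251.2, 299.4], [255.8, 287.6]]
0.012 [[229.8, 293.1], [250.8, 298.1], [255.5, 286.2]]
280  42  45  44  43  48  53  56  48  44  41  37  36  37  37  43  43  44  46  92 148 148 109 111 126
282  43  42  43  44  45  43  39  35  37  37  39  36  42  42  43  44  45  49 123 154 139  89 121 125
284  45  43  42  41  41  37  35  38  41  40  42  40  46  43  44  47  44  47 133 153 122 100 127 128
286  43  41  42  41  42  39  43  46  44  41  41  39  42  51  48  44  46  56 140 145  99 115 127 127
288  41  40  42  41  39  40  45  45  45  43  40  37  46  69  53  45  45  66 145 133  97 125 127 127
290  42  41  42  40  41  37  40  46  45  44  42  58  72  68  44  42  39  83 146 111 110 128 129 124
292  41  42  39  37  38  37  36  38  43  50  62  76  78  68  46  42  40 119 138  97 121 129 129 128
294  42  40  40  38  36  35  34  35  50  69  74  73  73  71  64  55  59 139 124 103 128 129 128 128
296  48  39  37  36  37  34  31  33  47  69 104 103  88  76  72  63  83 144 101 114 129 130 128 128
298  72  44  36  37  32  33  29  48  82 117 146 142 141  90  57  51 119 134  98 121 130 129 126 126
300 103  53  37  35  35  32  44 113 147 150 150 144 145 111  70  88 141 112 106 125 127 128 131 127
302 113  72  39  34  34  31  85 142 150 150 145 144 144 146 145 157 145 100 118 125 129 128 128 126
304 107  92  46  39  35  45  87  99 119 130 141 143 147 146 154 161 135 103 128 128 130 127 126 127
306  85  98  57  43  44  98 117 107 104  90  96 100 118 128 141 141 107 112 128 126 127 128 127 127
308  71  99  58  45  93 125 126 127 126 124 116 104 104  90 100  94 100 123 130 127 126 129 130 128
310  57  91  54  78 126 126 129 128 128 132 129 127 126 122 120 107 114 129 128 126 129 130 131 129
```

Call:
carry_out(steps=[{"dx": -0.03,"dy": 0,"dz": 0.02,"wx": 0,"wy": 0,"wz": 0},{"dx": 0,"dy": 0,"dz": 0,"wx": 0,"wy": 0,"wz": 0},{"dx": 0,"dy": 0,"dz": 0,"wx": 0,"wy": 0,"wz": 0}])

```text
time_s: 28.47
ee_pos: [0.5137, -0.2824, 0.0619]
ee_rot: [180.0, -55.4, 110.6]
wrist_force: [0.2, -2.1, 4.4]
finger_gap: 0.055
gripper_force: 64.8
```

Call:
carry_out(steps=[{"dx": -0.02,"dy": 0,"dz": 0.015,"wx": 0,"wy": 0,"wz": 0},{"dx": 0,"dy": 0,"dz": 0,"wx": 0,"wy": 0,"wz": 0},{"dx": 0,"dy": 0,"dz": 0,"wx": 0,"wy": 0,"wz": 0}])

```text
time_s: 28.72
ee_pos: [0.5137, -0.2824, 0.0618]
ee_rot: [179.9, -55.4, 110.7]
wrist_force: [-1.5, -3.3, 9.6]
finger_gap: 0.0553
gripper_force: 65.2
```

Contact. Release and back off along the tool.

Call:
carry_out(steps=[{"dx": 0,"dy": 0,"dz": 0,"wx": 0,"wy": 0,"wz": 0},{"dx": 0,"dy": 0,"dz": 0,"wx": 0,"wy": 0,"wz": 0},{"dx": 0,"dy": 0,"dz": 0,"wx": 0,"wy": 0,"wz": 0},{"dx": 0,"dy": 0,"dz": 0,"wx": 0,"wy": 0,"wz": 0},{"dx": 0,"dy": 0,"dz": 0,"wx": 0,"wy": 0,"wz": 0},{"dx": 0,"dy": 0,"dz": 0,"wx": 0,"wy": 0,"wz": 0}], grip=1)

```text
time_s: 29.22
ee_pos: [0.5136, -0.2823, 0.0599]
ee_rot: [-179.9, -55.4, 110.5]
wrist_force: [-0.6, 1.0, -0.4]
finger_gap: 0.0852
gripper_force: 0.0
```

Call:
carry_out(steps=[{"dx": 0,"dy": 0,"dz": -0.1,"wx": 0,"wy": 0,"wz": 0},{"dx": 0,"dy": 0,"dz": -0.2,"wx": 0,"wy": 0,"wz": 0},{"dx": 0,"dy": 0,"dz": -0.3,"wx": 0,"wy": 0,"wz": 0},{"dx": 0,"dy": 0,"dz": -0.4,"wx": 0,"wy": 0,"wz": 0},{"dx": 0,"dy": 0,"dz": -0.5,"wx": 0,"wy": 0,"wz": 0},{"dx": 0,"dy": 0,"dz": -0.6,"wx": 0,"wy": 0,"wz": 0}])

```text
time_s: 29.72
ee_pos: [0.533, -0.3338, 0.0973]
ee_rot: [179.6, -55.1, 110.6]
wrist_force: [1.2, 1.1, -1.1]
finger_gap: 0.0853
gripper_force: 0.0
```

Run:
```python
from plan import *
st()
c=plan((.50,-.45,.30),RT(100,15),10)
c=plan((.40,-.55,.40),RT(80,0),8)
```

```text
t 29.72 p [ 0.533  -0.3338  0.0973] rot [179.59 -55.12 110.65] j [ 52.7  70.7 -36.5  43.6  -1.7 114.6  44.9] F [ 1.2  1.1 -1.1] gap 0.0853 gf 0.0
10 rows d [ 0.1  -0.17 -0.57] w [-0.1  -0.67  0.15] |d|mm 24.1
8 rows d [-0.06 -0.58 -1.16] w [-0.3  -1.12  0.58] |d|mm 51.9
```

Call:
carry_out(steps=[{"dx": 0.1,"dy": -0.17,"dz": -0.57,"wx": -0.1,"wy": -0.67,"wz": 0.15},{"dx": 0.1,"dy": -0.17,"dz": -0.57,"wx": -0.1,"wy": -0.67,"wz": 0.15},{"dx": 0.1,"dy": -0.17,"dz": -0.57,"wx": -0.1,"wy": -0.67,"wz": 0.15}])

```text
time_s: 29.97
ee_pos: [0.5268, -0.3831, 0.1497]
ee_rot: [-178.6, -43.0, 106.4]
wrist_force: [-0.1, -0.6, 1.0]
finger_gap: 0.0852
gripper_force: 0.0
```

Run:
```python
from plan import *
st()
c=plan((.50,-.47,.30),RT(100,15),8)
```

```text
t 29.97 p [ 0.5268 -0.3831  0.1497] rot [-178.55  -43.03  106.37] j [ 54.4  62.  -34.8  46.2   1.8 110.7  44. ] F [-0.1 -0.6  1. ] gap 0.0852 gf 0.0
8 rows d [ 0.03 -0.16 -0.53] w [-0.09 -0.58  0.12] |d|mm 22.2
```

Call:
carry_out(steps=[{"dx": 0.03,"dy": -0.16,"dz": -0.53,"wx": -0.09,"wy": -0.58,"wz": 0.12},{"dx": 0.03,"dy": -0.16,"dz": -0.53,"wx": -0.09,"wy": -0.58,"wz": 0.12},{"dx": 0.03,"dy": -0.16,"dz": -0.53,"wx": -0.09,"wy": -0.58,"wz": 0.12},{"dx": 0.03,"dy": -0.16,"dz": -0.53,"wx": -0.09,"wy": -0.58,"wz": 0.12},{"dx": 0.03,"dy": -0.16,"dz": -0.53,"wx": -0.09,"wy": -0.58,"wz": 0.12},{"dx": 0.03,"dy": -0.16,"dz": -0.53,"wx": -0.09,"wy": -0.58,"wz": 0.12},{"dx": 0.03,"dy": -0.16,"dz": -0.53,"wx": -0.09,"wy": -0.58,"wz": 0.12},{"dx": 0.03,"dy": -0.16,"dz": -0.53,"wx": -0.09,"wy": -0.58,"wz": 0.12}])

```text
time_s: 30.63
ee_pos: [0.4993, -0.4702, 0.3008]
ee_rot: [180.0, -15.1, 100.3]
wrist_force: [0.3, -1.3, 0.2]
finger_gap: 0.0851
gripper_force: 0.0
```

Call:
carry_out(steps=[{"dx": -0.3,"dy": -0.6,"dz": -0.3,"wx": 0,"wy": 0,"wz": 0},{"dx": -0.3,"dy": -0.6,"dz": -0.3,"wx": 0,"wy": 0,"wz": 0},{"dx": -0.3,"dy": -0.6,"dz": -0.3,"wx": 0,"wy": 0,"wz": 0},{"dx": -0.3,"dy": -0.6,"dz": -0.3,"wx": 0,"wy": 0,"wz": 0},{"dx": -0.3,"dy": -0.6,"dz": -0.3,"wx": 0,"wy": 0,"wz": 0},{"dx": -0.3,"dy": -0.6,"dz": -0.3,"wx": 0,"wy": 0,"wz": 0},{"dx": 0,"dy": 0,"dz": 0,"wx": 0,"wy": 0,"wz": 0}])

```text
time_s: 31.22
ee_pos: [0.3686, -0.5875, 0.3514]
ee_rot: [-179.9, -15.1, 99.9]
wrist_force: [-1.0, -0.2, 0.0]
finger_gap: 0.0857
gripper_force: 0.0
```

Run:
```python
from plan import *
st()
d=grab('scene','scene13'); e=grab('side','side13'); v=np.array([.936,.352])
def box(dd,c,h,w=.056,t=.034):
    return [np.round(proj(dd,[[*(T+c[0]*u+c[1]*v+sx*w/2*v+sy*t/2*u),z] for sx,sy in((-1,-1),(1,-1),(1,1),(-1,1))]),0).astype(int) for z in(h+.005,.005)]
bx={'long':((.062,0),.16,.056,.034),'stand':((-.003,0),.115,.06,.044),'short':((-.0625,0),.12,.056,.034)}
for n,dd,z0 in(('scene',d,'0'),('side',e,'0')):
    a=load(n+'0')['frame'].astype(int); b=dd['frame'].astype(int); m=(np.abs(a-b).sum(2)>60).astype(np.uint8)
    k,l,s,c=cv2.connectedComponentsWithStats(m); print(n,[tuple(map(int,x)) for x in s[1:] if x[4]>40])
    M=np.zeros(m.shape,np.uint8)
    for key in('long','short'):
        t,bt=box(dd,*bx[key]); hull=cv2.convexHull(np.vstack([t,bt]).astype(np.int32)); H=np.zeros_like(M); cv2.fillConvexPoly(H,hull,1)
        x,y,w,h=cv2.boundingRect(hull); roi=(m[y-8:y+h+8,x-8:x+w+8]); print(n,key,'bbox pred',(x,y,x+w-1,y+h-1),'changed in',(m&H).sum(),'of',H.sum())
        M|=H
    print('changed outside predicted near tray', int((m&(1-cv2.dilate(M,np.ones((7,7)))))[150:350,180:300].sum()) if n=='scene' else int((m&(1-cv2.dilate(M,np.ones((7,7)))))[80:240,340:450].sum()))
```

```text
t 31.22 p [ 0.3686 -0.5875  0.3514] rot [-179.87  -15.06   99.88] j [ 67.5  43.1 -30.5  42.2  12.  111.   55.1] F [-1.  -0.2  0. ] gap 0.0857 gf 0.0
scene [(0, 0, 19, 16, 135), (0, 0, 133, 81, 4191), (76, 0, 101, 58, 1656), (127, 79, 14, 10, 80), (337, 137, 34, 31, 613), (367, 160, 46, 40, 913), (0, 190, 34, 43, 950), (242, 208, 31, 50, 952), (0, 231, 42, 36, 847), (224, 254, 33, 42, 850)]
scene long bbox pred (239, 208, 271, 259) changed in 903 of 1251
scene short bbox pred (222, 258, 255, 299) changed in 730 of 1042
changed outside predicted near tray 13
side [(488, 0, 58, 42, 1185), (508, 0, 52, 173, 410), (542, 0, 85, 110, 2402), (525, 93, 74, 102, 569), (529, 108, 22, 57, 133), (557, 110, 13, 64, 141), (373, 133, 36, 42, 608), (506, 179, 44, 56, 501), (387, 181, 6, 14, 63), (192, 206, 66, 40, 1433), (540, 219, 23, 65, 87), (222, 241, 55, 43, 1344)]
side long bbox pred (371, 137, 397, 194) changed in 424 of 1244
side short bbox pred (385, 131, 409, 173) changed in 383 of 828
changed outside predicted near tray 0
```

```bash
python3 -c "
from cell import order
print(order.job_done())"
```

```text
the job is handed in; nothing more can be done
None
```

Both packs now stand upright in the tray, the long one on the crock side and the short one on the butter-dish side. The final camera images show no change at the standing pack or the bystanders, and I handed the job in at about 31 s.

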